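# Set up the gel casting stand

## Task

Get the gel casting stand ready for pouring. First level its bed, before loading it: slide the orange wedge under its low end until the red pointer meets the red line on the gauge post, and leave the wedge there. Put the red-framed cassette of the last run into the blue wash tub, stand every white-framed cassette upright side by side on the bed between the jaws, face to face, and then crank the clamp until the jaw holds them all tight against the fixed jaw; leave the other things on the bench alone.

Things in the scene. Friction and masses are not known exactly. Their poses are not given: they have to be found in the camera images.
- base: Fixed steel base of the casting stand, L-shaped, screwed to the bench. Origin on the bench under the middle of the hinge; y runs along the stand from the crank end to the lifting end, z up. A gauge post (18 x 20 mm, 77 mm high) stands on the rear arm of the base at x = 66, y = 222 mm. Only place and yaw vary (y roughly along world +y).
- bed: Frosted bed, 94 mm wide, hinged to base. Origin on the hinge axis 30 mm above the bench, y to the lifting end, z up; its floor is at z = 6 mm. A round foot bar (radius 8 mm) crosses under the lifting end at y = 235 mm, underside at z = -6 mm: 10 mm above the bench at the start (bed tipped down 0.06 rad on a stop), 24 mm when level. A nut bracket 80 mm wide, top z = 78 mm, is at y = 0.
- fixed_jaw: Fixed jaw, a frosted upright plate on the bed 90 mm wide, 62 mm high, 15 mm thick. Origin in its clamping face, at the middle of its foot, on the bed floor; y as the bed's (the face looks to -y). Cassettes stand from here towards -y, within 15 mm of the middle line.
- pointer (a point): Tip of the red pointer that rides on the lifting end of the bed, beside the gauge post.
- mark (a point): The red line on the gauge post, 50 mm above the bench; when the pointer is at the same height the bed is level.
- jaw_face (a point): Middle of the black gasket face (80 x 56 mm) of the moving jaw, 30 mm above the bed floor; axes as the bed's. Its distance in y from the fixed jaw's origin is the gap. The moving jaw with the gasket is 18 mm thick and as high as the fixed jaw; in its middle (24 mm wide) the screw's boss stands 9 mm higher.
- jaw (a joint): Travel of the moving jaw in m along the bed's y: 0 is a gap of 44 mm, positive closes. The gap can be 15 to 120 mm.
- crank (a joint): Crank angle in rad, positive clockwise seen from the handle's end (about the bed's +y): closes the jaw 15 mm a turn (2.387 mm/rad). At 0 the handle is straight above the axis. It stays where left; turning takes 3 to 4 N at the handle, rising quickly as the clamp tightens: at 10 N it is tight.
- crank_grip (a point): Middle of the crank's yellow handle, a sleeve 18 mm thick and 60 mm long that lies along the bed's y and spins freely, 38 mm from the crank's axis; the point is 38 mm from the plane of the crank arm. Screw, crank and handle travel along y with the jaw.
- crank_axis (a point): Point on the crank's axis in the plane of crank_grip, 95 mm above the bench when the bed is level.
- wedge: Loose orange wedge, 165 mm long (x), 50 mm wide, origin under its centre, tip to +x: 4 mm thick at x = 82.5, rising 1 in 5 to 29 mm at x = -42.5, flat behind. On the flat, at x = -64 mm, stands a tab 14 mm (x) by 36 mm (y), 35 mm high (top 64 mm above the bench). Sliding it under the bed takes 5 to 20 N; it then stays by friction.
- cassette1: Loose white-framed glass gel cassette, absent in some runs (two to four are there). 70 mm wide (x), 22 mm thick (y), 64 mm high, with a lug 40 mm (x) by 14 mm (y) and 28 mm high on its top (92 mm in all). Origin under its centre, z up when it stands. 0.2 kg.
- cassette2: Loose white-framed glass gel cassette, absent in some runs (two to four are there). 70 mm wide (x), 22 mm thick (y), 64 mm high, with a lug 40 mm (x) by 14 mm (y) and 28 mm high on its top (92 mm in all). Origin under its centre, z up when it stands. 0.2 kg.
- cassette3: Loose white-framed glass gel cassette, absent in some runs (two to four are there). 70 mm wide (x), 22 mm thick (y), 64 mm high, with a lug 40 mm (x) by 14 mm (y) and 28 mm high on its top (92 mm in all). Origin under its centre, z up when it stands. 0.2 kg.
- cassette4: Loose white-framed glass gel cassette, absent in some runs (two to four are there). 70 mm wide (x), 22 mm thick (y), 64 mm high, with a lug 40 mm (x) by 14 mm (y) and 28 mm high on its top (92 mm in all). Origin under its centre, z up when it stands. 0.2 kg.
- used: Loose red-framed cassette of the last run with amber glass, of the same size and axes; it starts standing loose on the bed, between the jaws.
- tub: Loose open blue wash tub, 0.5 kg, 170 mm (x) by 130 mm (y), 55 mm high, wall 4 mm. Origin under its centre.
- tip_box: Clear box of green pipette tips, 122 x 82 mm, 57 mm high. Leave alone.
- tube_rack: Green tube rack, 100 x 160 mm, 39 mm high. Leave alone.
- buffer_bottle: Amber bottle, 70 mm thick, 150 mm high. Leave alone.
- beaker: Glass beaker, 70 mm thick, 90 mm high. Leave alone.
- microplate: Clear 96-well plate, 86 x 128 x 15 mm. Leave alone.
- comb: White gel comb lying flat, 100 mm long. Leave alone.
- pipette: White and blue multichannel pipette lying flat, 210 mm long, 30 mm high. Leave alone.
Mind the look-alikes: they are no part of the job. Several things look just like the wedge: the one meant starts nearest to the robot's base.

How it is judged:
By the outcome, as a careful person would: the job done as asked, in the order asked, and still so for the second after the job is handed in, with the robot touching nothing.
Of cassette1, cassette2, cassette3, cassette4 only 2 to 4 are there at a start; the rules pass over those that are not, and their reading is None.
At some moment in a run one of wedge, tub may be knocked a few centimetres aside while the robot is not near it.
Once in a run the grip may slacken for a moment while it holds something.
It also fails if it takes over 210 s, if anything falls off the work surface, if the arm or the gripper's body presses on something with over 40 N, if the wrist force passes 120 N, or if a joint passes its speed limit or range.

## Robot

A 6-joint arm with a two-finger parallel gripper is mounted at the origin on the work surface. World frame = base frame: x ahead of the robot, y to its left, z up, the work surface at z = 0. Lengths are in m, angles in rad, forces in N, time in s.
With the tool pointing down it reaches from about 0.35 to 0.775 m from the base axis. Payload 5.5 kg.
Tool frame: the origin (TCP) lies midway between the tips of the shut fingers; the grasp point (between the pads) lies grip_point_offset behind it (grip_point_offset is the distance from the TCP to the grasp point, in m); z points along the fingers, y is the direction in which the jaws open and shut (so a half turn about z gives the same grasp; the last joint's range is limited). The gripper opens to 85 mm and grips with 20 to 120 N. Pads are 22 mm wide; open, the fingers measure 114 mm over their backs; the gripper's body (76 mm by 85 mm) begins 54 mm behind the grasp point. The pads swing forward as they close: fully open they stand 13 mm farther back than shut.
Start: joints at [1.207, 0.313, 0.046, 1.304, 0, 1.431], TCP at [0.128, 0.561, 0.231] pointing down, gripper open.
Joint ranges: [-2.76, 2.76], [-0.86, 1.69], [-1.03, 1.26], [-2.2, 2.34], [-1.47, 1.5], [-3.14, 3.14]. Speed limits (rad/s): [2.57, 2.57, 3.14, 3.14, 3.14, 3.14].

## Interface

Orientations are given as a unit quaternion [w, x, y, z].
In Python, from workcell import * gives the robot as it stands.
- The arm moves only by the tool send_rows, never from a script. Its argument "series" is one flat list of numbers, 7 for each row, row after row: the shift along the tool's x, y, z in cm, then the turn, a rotation vector about the tool's x, y, z in degrees, then the opening, from 0 (shut) to 1 (fully open). A call has 1 to 10 rows; each row is the pose to reach, as a shift and turn from the pose commanded when the call began, along the tool's axes at that moment; what a row does not reach only later rows make up. A row lasts 1/12 s, in which the tool goes at most 41.7 mm and 7.16 degrees, less where a joint would pass 70% of its speed; a pose out of reach is approached as far as the arm can. A call with a gripper value outside its range is refused whole. The fingers move at their own pace and stop on an object; "newtons" is the grip in N (left out, the last holds). Time passes only in rows, so rows that repeat a pose let the fingers close. It gives the time, the measured TCP pose, the force and the opening at its end, in the units of the state.
- get_state(): the state, without advancing time (a new reading comes with each control period).
- read_camera(name): name is "scene" or "side" or "wrist"; returns the picture (384x512x3 uint8, blue, green, red); there is no depth.
- camera_info(name): a dict with "K" (3x3 intrinsics, pixels), "D" ([k1, k2, p1, p2, k3] as OpenCV has them; the pictures are not rectified), "xyz" and "attitude" of the camera in the world. Camera axes: x right, y down, z forward; pixel columns grow to the right and rows downward; lengths in m; the calibration is good to about 2 mm. A picture is of the moment at which its call begins: read the wrist's pose just before it. camera_info takes no time and is no camera call; for the wrist camera it gives the pose at the moment of the call.
- hand_in(): hands the job in, once; it reports no verdict.
Trained networks look in the newest picture that a camera, given by its name, has taken for a name from the list of things; names that differ only in an ending like _2 or _b are one class to them, and where a whole thing is asked for, a point or a joint stands for the part that bears it (a point fixed in the world has none). Each returns a list of dicts, best first, with "p" (0 to 1); they miss things now and then, are a little off and sometimes report something else, mostly with a low value. They report only what shows in the picture. A call takes as long as a camera call. They do not tell look-alikes from the thing itself.
- silhouettes(camera, label): "pixels" (384x512 bool, what is visible of it) and "box" ([left, top, width, height] in pixels, round what is visible of it).
The state is a dict: "clock": time; "joint_pos": joint angles; "qvel": joint speeds; "tau": joint torques, N m; "tcp_pos": TCP position; "orientation": TCP orientation; "wrist_force": force on the tool from outside, world axes, zero at the start; "ft_torque": the same for the moment, N m; "finger_gap": finger opening in m.
Only numpy, scipy, OpenCV 4.12 (cv2) and the standard library are available. Lean on these libraries where they do the work, as an engineer would, in place of code of your own. Each camera call takes 0.05 s, during which the arm holds its last target. There are 200 camera calls.

## Working session

There is one attempt and no reset: what is moved stays moved. The work goes in short steps, Python scripts to look and compute and a tool call to move; the robot and the scene stay as the last step left them, time stands still between calls to the robot, and variables do not carry over. Pictures are saved under pics/ and viewed, about 12 in all and at most 16, crops included, and the job is handed in when it is done.

Besides the shell and the picture viewer there is one more tool, called after "Call:" as name(argument=value, ...) on one line, values as JSON. send_rows: Moves the arm, as the interface text tells. Its arguments: {"type":"object","properties":{"series":{"type":"array"},"newtons":{"type":"number"}},"required":["series"]}

```bash
ls; mkdir -p pics
cat > h.py <<'E'
from workcell import *
import numpy as np, cv2, sys
from scipy.spatial.transform import Rotation as R
def Rq(q): return R.from_quat([q[1],q[2],q[3],q[0]])
def cam(n):
    c=camera_info(n); a=np.array(c["attitude"],float)
    M=Rq(a).as_matrix() if a.size==4 else a.reshape(3,3)
    return np.array(c["K"],float),np.array(c["D"],float),np.array(c["xyz"],float),M
def ray(n,uv,c=None):
    K,D,t,M=c or cam(n)
    p=cv2.undistortPoints(np.array(uv,float).reshape(-1,1,2),K,D).reshape(-1,2)
    return t,(M@np.c_[p,np.ones(len(p))].T).T
def onz(n,uv,z,c=None):
    t,d=ray(n,uv,c); z=np.broadcast_to(z,len(d)); return t+d*((z-t[2])/d[:,2])[:,None]
def proj(n,P,c=None):
    K,D,t,M=c or cam(n)
    return cv2.projectPoints(((np.array(P,float).reshape(-1,3)-t)@M),np.zeros(3),np.zeros(3),K,D)[0].reshape(-1,2)
def st():
    s=get_state(); print("t",round(s["clock"],2),"tcp",np.round(s["tcp_pos"],4),"q",np.round(s["orientation"],4),"j",np.round(s["joint_pos"],2),"F",np.round(s["wrist_force"],1),"gap",round(s["finger_gap"],4)); return s
E
python3 - <<'E'
from h import *
s=st(); print(s)
for n in("scene","side","wrist"):
    print(n,camera_info(n)); im=read_camera(n); cv2.imwrite(f"pics/{n}0.png",im)
    if n!="wrist": cv2.imwrite(f"pics/{n}0b.png",cv2.resize(im,(800,600),interpolation=cv2.INTER_CUBIC))
    for l in ("wedge","cassette1","used","tub","base","bed","fixed_jaw","crank_grip","pointer","jaw_face"):
        print(n,l,[(round(d["p"],2),d["box"]) for d in silhouettes(n,l)])
import workcell; print(grip_point_offset if 'grip_point_offset' in globals() else dir(workcell))
E
```

```text
pics
t 0.0 tcp [0.1274 0.5602 0.2304] q [-2.000e-04  1.117e-01  9.937e-01 -8.000e-04] j [ 1.21  0.31  0.04  1.3  -0.    1.43] F [ 0.6 -0.6  0.2] gap 0.0851
{'clock': 0.0, 'joint_pos': array([ 1.20740497e+00,  3.13991357e-01,  4.49923531e-02,  1.30354664e+00,
       -8.01152235e-06,  1.43118193e+00]), 'qvel': array([-1.22525249e-03,  1.82705457e-05,  7.98281805e-04, -6.50184182e-04,
       -1.09750062e-03, -9.92298717e-04]), 'tau': array([-5.07742407e-04, -4.80627036e+01,  2.98532599e+01,  1.92751276e-02,
       -3.69056179e-04,  4.68799101e-06]), 'tcp_pos': array([0.12744754, 0.56020411, 0.23041944]), 'orientation': array([-2.13788090e-04,  1.11655122e-01,  9.93746632e-01, -8.48139955e-04]), 'wrist_force': array([ 0.60956365, -0.58464408,  0.17047104]), 'ft_torque': array([-0.07509649,  0.00434272,  0.097483  ]), 'finger_gap': 0.08505090976497895}
scene {'K': array([[364.2595432 ,   0.        , 256.65458009],
       [  0.        , 364.2595432 , 187.67639824],
       [  0.        ,   0.        ,   1.        ]]), 'D': array([-0.02463251,  0.        ,  0.        ,  0.        ,  0.      
[... 2011 characters left out ...]
, [255.1, 159.0, 59.5, 66.9])]
wrist {'K': array([[265.54787409,   0.        , 250.52352298],
       [  0.        , 265.54787409, 188.77319772],
       [  0.        ,   0.        ,   1.        ]]), 'D': array([-0.01681734,  0.        ,  0.        ,  0.        ,  0.        ]), 'xyz': array([0.04477053, 0.58033546, 0.37359562]), 'attitude': array([0.1276275 , 0.77108282, 0.61542566, 0.10194982])}
wrist wedge []
wrist cassette1 []
wrist used []
wrist tub []
wrist base [(0.71, [79.9, 368.7, 26.2, 15.3])]
wrist bed [(0.61, [84.1, 367.6, 19.3, 16.4])]
wrist fixed_jaw []
wrist crank_grip []
wrist pointer [(0.52, [79.1, 366.9, 26.2, 13.2]), (0.48, [80.6, 368.0, 27.8, 16.0])]
wrist jaw_face []
0.0187
```

View pics/scene0b.png

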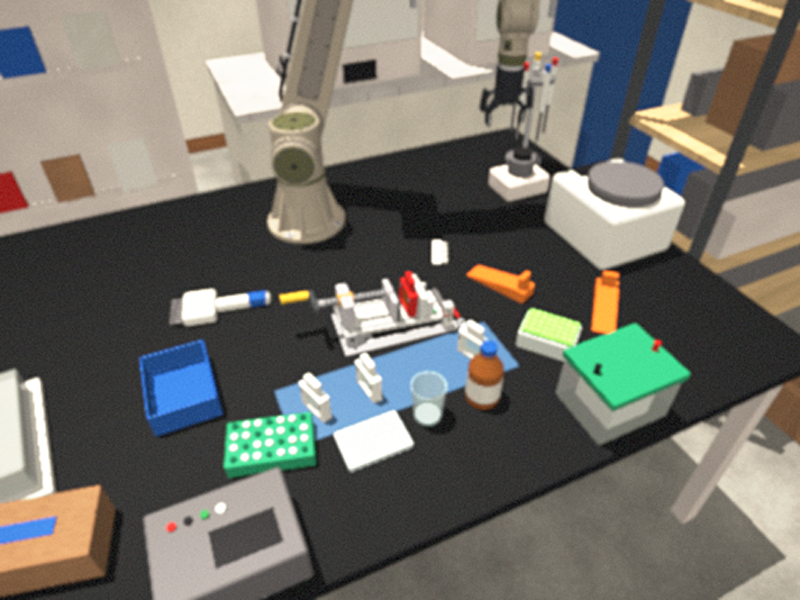

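View pics/side0b.png

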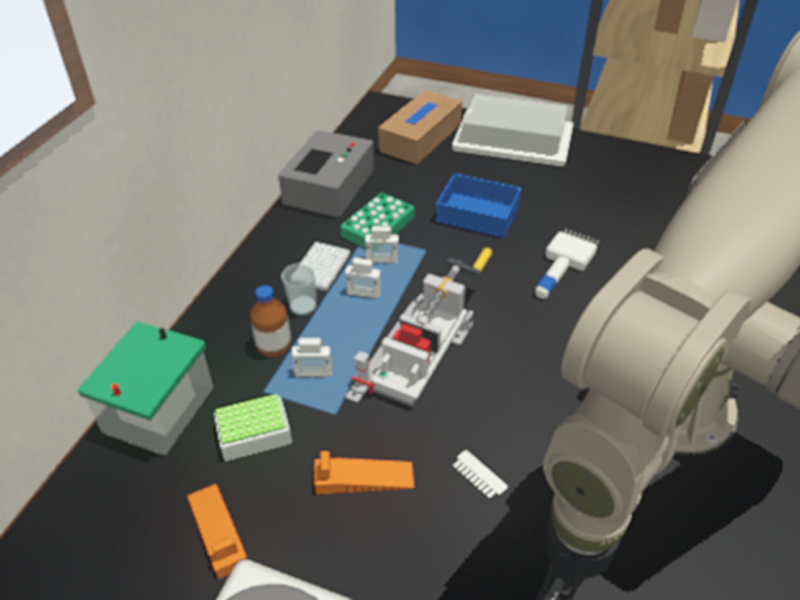

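Scene (800 px): wedge-like things are A (502,283) and B (605,300). White cassettes are at (315,395), (368,378) and (472,340), red one at (410,293) on the bed, tub at (180,385). I'll compute which wedge is nearest the base and fit rough poses.

```bash
cat >> h.py <<'E'
def box(x0,x1,y0,y1,z0,z1): return [(x,y,z) for x in(x0,x1) for y in(y0,y1) for z in(z0,z1)]
CAS=[box(-.035,.035,-.011,.011,0,.064),box(-.02,.02,-.007,.007,.064,.092)]
WED=[[(x,y,z) for y in(-.025,.025) for x,z in((.0825,0),(.0825,.004),(-.0425,.029),(-.0825,.029),(-.0825,0))],box(-.071,-.057,-.018,.018,.029,.064)]
TUB=[box(-.085,.085,-.065,.065,0,.055)]
def render(n,model,x,y,yaw,z=0,c=None,M=None):
    m=np.zeros((384,512),np.uint8); r=R.from_euler('z',yaw) if M is None else M
    for part in model:
        p=proj(n,r.apply(np.array(part))+[x,y,z],c)
        cv2.fillConvexPoly(m,cv2.convexHull((p*16).round().astype(np.int32)),1,shift=4)
    return m>0
def fit(model,obs,x,y,yaws=np.arange(0,np.pi,np.pi/8),z=0):
    from scipy.optimize import minimize
    cs={n:cam(n) if not isinstance(n,tuple) else n for n,_ in obs}
    ms=[(n,cv2.GaussianBlur(np.float32(m),(0,0),1)) for n,m in obs]
    def cost(v):
        e=0
        for n,m in ms:
            r=cv2.GaussianBlur(np.float32(render(n,model,v[0]/100,v[1]/100,v[2]/10,z,cs[n])),(0,0),1); e+=np.minimum(r,m).sum()/max(np.maximum(r,m).sum(),1)
        return 1-e/len(ms)
    best=None
    for w in yaws:
        o=minimize(cost,[x*100,y*100,w*10],method="Nelder-Mead",options=dict(initial_simplex=np.array([x*100,y*100,w*10])+np.array([[0,0,0],[1.5,0,0],[0,1.5,0],[0,0,2]]),maxiter=120))
        if best is None or o.fun<best.fun: best=o
    return best.x[0]/100,best.x[1]/100,best.x[2]/10,1-best.fun
E
python3 - <<'E'
from h import *
k=.64
S=lambda u,v,z:np.round(onz("scene",[[u*k,v*k]],z)[0],3)
D=lambda u,v,z:np.round(onz("side",[[u*k,v*k]],z)[0],3)
print("wedgeA",S(502,285,.01),D(365,480,.01)); print("wedgeB",S(605,305,.01),D(215,530,.01))
print("handle",S(295,297,.133),D(482,259,.133)); print("pointer",S(457,315,.036),D(362,384,.036))
print("tub",S(182,392,.02),D(478,210,.02))
for a,b in(((318,410),(381,252)),((370,388),(363,285)),((472,350),(312,365))): print("cas",S(*a,.03),D(*b,.03))
print("used",S(409,283,.1),D(415,335,.1))
for l,mod in(("wedge",WED),("cassette1",CAS),("tub",TUB)):
    obs={}
    for n in("scene","side"):
        read_camera(n); obs[n]=[d for d in silhouettes(n,l) if d["p"]>.5]
    for d in obs["scene"]:
        c=onz("scene",[[d["box"][0]+d["box"][2]/2,d["box"][1]+d["box"][3]/2]],.025)[0]
        for e in obs["side"]:
            c2=onz("side",[[e["box"][0]+e["box"][2]/2,e["box"][1]+e["box"][3]/2]],.025)[0]
            if np.linalg.norm(c-c2)<.07:
                print(l,np.round(fit(mod,[("scene",d["pixels"]),("side",e["pixels"])],*(c+c2)[:2]/2,yaws=np.arange(0,2*np.pi if l=="wedge" else np.pi,np.pi/4)),3))
E
```

```text
wedgeA [0.497 0.358 0.01 ] [0.473 0.367 0.01 ]
wedgeB [0.663 0.543 0.01 ] [0.664 0.543 0.01 ]
handle [ 0.47  -0.152  0.133] [ 0.419 -0.114  0.133]
pointer [0.571 0.188 0.036] [0.551 0.194 0.036]
tub [ 0.527 -0.421  0.02 ] [ 0.508 -0.41   0.02 ]
cas [ 0.692 -0.184  0.03 ] [ 0.663 -0.175  0.03 ]
cas [ 0.683 -0.072  0.03 ] [ 0.658 -0.061  0.03 ]
cas [0.676 0.167 0.03 ] [0.662 0.18  0.03 ]
used [0.491 0.103 0.1  ] [0.482 0.098 0.1  ]
wedge [0.481 0.359 3.578 0.875]
wedge [0.667 0.537 5.546 0.918]
cassette1 [ 0.666 -0.183  0.26   0.873]
cassette1 [ 0.662 -0.069  0.062  0.892]
cassette1 [0.666 0.171 0.244 0.782]
tub [ 0.516 -0.421 -0.012  0.962]
```

```bash
cat >> h.py <<'E'
def to(x,y,z,th,s=None):
    "shift cm and rotvec deg in tool axes from present pose to a tool-down pose with tool x at th deg"
    s=s or get_state(); r=Rq(s["orientation"]); c,d=np.cos(np.radians(th)),np.sin(np.radians(th))
    T=R.from_matrix(np.array([[c,d,0],[d,-c,0],[0,0,-1]]))
    print("shift",np.round(r.inv().apply(np.array([x,y,z])-s["tcp_pos"])*100,2),"rot",np.round((r.inv()*T).as_rotvec(degrees=True),1))
E
python3 - <<'E'
from h import *
to(.47,.17,.32,90)
E
```

```text
shift [-42.05 -30.5   -8.87] rot [ 0.  -0.  77.2]
```

Call:
send_rows(series=[-29,-21,-6,0,0,54,1,-29,-21,-6,0,0,54,1,-29,-21,-6,0,0,54,1,-29,-21,-6,0,0,54,1,-29,-21,-6,0,0,54,1,-29,-21,-6,0,0,54,1,-29,-21,-6,0,0,54,1,-29,-21,-6,0,0,54,1,-29,-21,-6,0,0,54,1,-29,-21,-6,0,0,54,1])

```text
clock: 3.08
tcp_pos: [0.3675, 0.2884, 0.2925]
orientation: [0.001, 0.553, 0.833, 0.001]
wrist_force: [-0.7, -0.7, 0.6]
finger_gap: 0.0856
```

Run:
```python
from h import *
st(); to(.47,.17,.32,90)
```

```text
t 3.08 tcp [0.3675 0.2884 0.2925] q [0.0014 0.5533 0.833  0.0009] j [ 0.49  0.09 -0.09  1.39 -0.    1.67] F [-0.7 -0.7  0.6] gap 0.0856
shift [-14.89   4.87  -2.72] rot [ 0.2  0.  22.8]
```

Call:
send_rows(series=[-14.9,4.9,-2.7,0,0,23,1,-14.9,4.9,-2.7,0,0,23,1,-14.9,4.9,-2.7,0,0,23,1,-14.9,4.9,-2.7,0,0,23,1,-14.9,4.9,-2.7,0,0,23,1,-14.9,4.9,-2.7,0,0,23,1,-14.9,4.9,-2.7,0,0,23,1])

```text
clock: 3.67
tcp_pos: [0.467, 0.1741, 0.318]
orientation: [-0.0, 0.706, 0.708, -0.0]
wrist_force: [0.7, 0.3, 0.5]
finger_gap: 0.0856
```

Run:
```python
from h import *
st(); im=read_camera("wrist"); cv2.imwrite("pics/w1r.png",im); cv2.imwrite("pics/w1.png",cv2.resize(im,(800,600),interpolation=cv2.INTER_CUBIC))
np.savez("w1.npz",*cam("wrist"))
for l in ("wedge","used","crank_grip","fixed_jaw","jaw_face","pointer","base","bed"):
    print(l,[(round(d["p"],2),d["box"]) for d in silhouettes("wrist",l)])
```

```text
t 3.67 tcp [0.467  0.1741 0.318 ] q [-5.000e-04  7.060e-01  7.082e-01 -2.000e-04] j [0.2  0.15 0.05 1.47 0.   1.76] F [0.7 0.3 0.5] gap 0.0856
wedge [(0.73, [205.9, 0.6, 114.3, 67.6])]
used [(0.55, [245.3, 194.1, 47.2, 27.5])]
crank_grip [(0.77, [226.7, 245.6, 40.4, 87.4])]
fixed_jaw []
jaw_face [(0.74, [226.3, 216.8, 64.8, 115.0])]
pointer [(0.92, [225.6, 138.9, 95.1, 192.7]), (0.69, [239.1, 163.9, 58.7, 38.6]), (0.56, [222.7, 132.1, 101.0, 197.9])]
base [(0.74, [221.9, 128.4, 104.3, 205.0])]
bed [(0.95, [224.2, 139.6, 96.3, 193.5]), (0.35, [323.0, 311.2, 15.7, 13.8]), (0.17, [224.0, 129.0, 102.1, 203.3])]
```

View pics/w1.png

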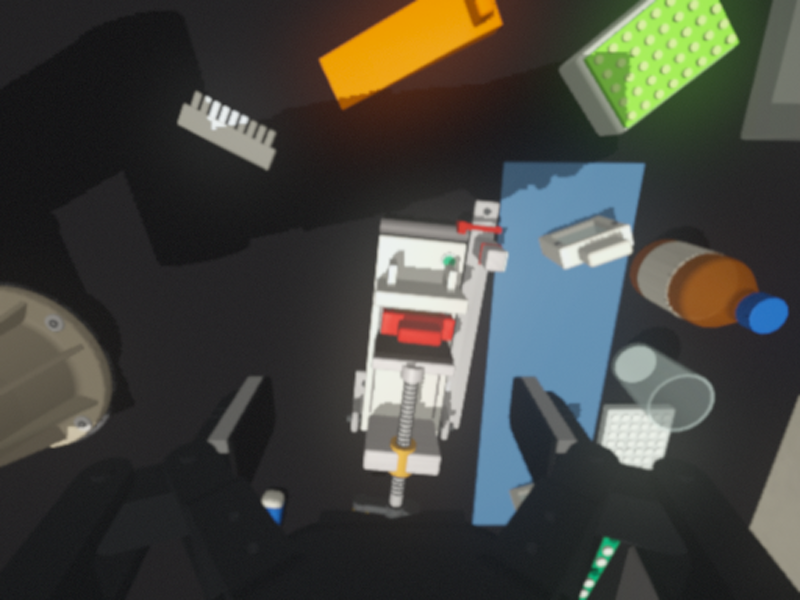

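Top view: wedge A at (410,45) with its tab at (485,10), post top (494,255), pointer (480,228), red cassette (418,325). The candidates are A (0.48,0.36; 0.60 m from base) and B (0.67,0.54; 0.86 m), and A fits as nearest. One enlarged crop to confirm this and get stand key points.

Run:
```python
from h import *
im=cv2.imread("pics/w1r.png")
a=cv2.resize(im[125:275,200:350],None,fx=4,fy=4,interpolation=cv2.INTER_CUBIC)   # 600x600
b=cv2.resize(im[0:75,200:330],None,fx=1.5,fy=1.5,interpolation=cv2.INTER_CUBIC)
c=cv2.resize(im[240:340,215:305],None,fx=2.2,fy=2.2,interpolation=cv2.INTER_CUBIC)
o=np.zeros((600,800,3),np.uint8); o[:,:600]=a; o[:b.shape[0],600:600+b.shape[1]]=b; o[150:150+c.shape[0],600:600+c.shape[1]]=c
cv2.imwrite("pics/w1c.png",o)
```

```text
(no output)
```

View pics/w1c.png

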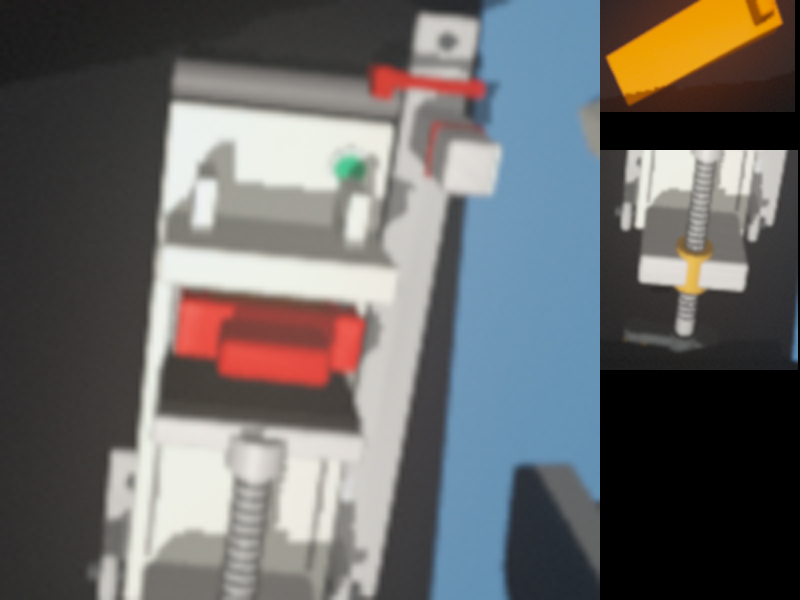

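Crop confirms A: orange wedge, tab at upper right, tip lower left, and the red-framed cassette stands on the bed. Now fit the base pose from the post top, fixed jaw corners and nut bracket top.

```bash
cat > bf.py <<'E'
from h import *
from scipy.optimize import least_squares
z=np.load("w1.npz"); C=tuple(z[k] for k in z.files)
TILT=-.06
def bed(p,tilt=TILT): # bed -> base frame
    return R.from_euler('x',tilt).apply(p)+[0,0,.03]
cr=lambda u,v:(200+u/4,125+v/4); c2=lambda u,v:((u-600)/2.2+215,(v-150)/2.2+240)
obs=[cr(472,168),cr(162,245),cr(397,265),cr(393,303),cr(157,283),c2(640,258),c2(748,265),c2(746,290),c2(638,280)]
def pts(v):
    x,y,w,yf,hb=v; f=.068
    P=[(.066,.222,.077)]+[tuple(bed(np.array(q))) for q in((-.045,yf+.015,f),(.045,yf+.015,f),(.045,yf,f),(-.045,yf,f),(-.04,hb,.078),(.04,hb,.078),(.04,-hb,.078),(-.04,-hb,.078))]
    return R.from_euler('z',w).apply(np.array(P))+[x,y,0]
r=least_squares(lambda v:(proj("wrist",pts(v),C)-obs).ravel(),[.48,0,0,.18,.01],x_scale=.01)
if __name__=="__main__":
    print("x,y,yaw,yf,hb",np.round(r.x,4)); print(np.round(r.fun.reshape(-1,2),1).tolist())
    B=R.from_euler('z',r.x[2])
    for p in((.0,.235,.018),(0,.2175,0)): print(p,B.apply(p)+[r.x[0],r.x[1],0])
    s={d["p"]:d for d in silhouettes("wrist","wedge")}
    print("wedge wrist fit",[round(float(q),4) for q in fit(WED,[("wrist",max(s.items())[1]["pixels"])],.481,.359,[3.578])])
    print("handle pix expected", proj("scene",B.apply(bed(np.array([0,-.06,.103])))+[r.x[0],r.x[1],0]))
E
python3 bf.py
```

```text
x,y,yaw,yf,hb [ 0.4763 -0.0508 -0.0969  0.1649  0.0102]
[[-0.9, -0.5], [-0.4, -0.4], [0.9, 0.4], [0.4, 0.4], [-0.1, -0.3], [0.2, -0.3], [0.2, 0.6], [-0.5, -0.2], [0.1, 0.4]]
(0.0, 0.235, 0.018) [0.49898906 0.18308054 0.018     ]
(0, 0.2175, 0) [0.49729638 0.1656626  0.        ]
wedge wrist fit [0.4787, 0.3591, 3.5855, 0.9736]
handle pix expected [[202.74473501 185.64680243]]
```

Run:
```python
from h import *
to(.5365,.3866,.12,25.4)
```

```text
shift [21.21  7.01 19.84] rot [ 0.  -0.  64.8]
```

Call:
send_rows(series=[21.2,7,19.8,0,0,64.8,1,21.2,7,19.8,0,0,64.8,1,21.2,7,19.8,0,0,64.8,1,21.2,7,19.8,0,0,64.8,1,21.2,7,19.8,0,0,64.8,1,21.2,7,19.8,0,0,64.8,1,21.2,7,19.8,0,0,64.8,1,21.2,7,19.8,0,0,64.8,1,21.2,7,19.8,0,0,64.8,1,21.2,7,19.8,0,0,64.8,1])

```text
clock: 5.0
tcp_pos: [0.5441, 0.3711, 0.1183]
orientation: [-0.006, 0.972, 0.235, -0.003]
wrist_force: [-0.7, -0.7, 0.7]
finger_gap: 0.0855
```

Run:
```python
from h import *
st(); im=read_camera("wrist"); c=cam("wrist")
for d in silhouettes("wrist","wedge"):
    print(d["p"],d["box"],[round(float(q),4) for q in fit(WED,[("wrist",d["pixels"])],.479,.359,[3.585])])
for p in (WED[1],): print(np.round(proj("wrist",R.from_euler('z',3.5855).apply(p)+[.4787,.3591,0])))
to(.5365,.3866,.032,25.4)
cv2.imwrite("pics/w2.png",im)
```

```text
t 5.0 tcp [0.5441 0.3711 0.1183] q [-0.0056  0.9721  0.2346 -0.0029] j [0.47 0.53 0.09 1.14 0.01 3.14] F [-0.7 -0.7  0.7] gap 0.0855
0.84 [207.3, 163.8, 56.4, 137.0] [0.4784, 0.3598, 3.5751, 0.9865]
0.76 [19.7, 0.0, 132.8, 40.6] [0.479, 0.359, 3.585, 0.0]
[[216. 184.]
 [210. 197.]
 [255. 185.]
 [255. 198.]
 [216. 198.]
 [210. 213.]
 [254. 199.]
 [254. 214.]]
shift [-0.01 -1.61  8.85] rot [-0.7  0.   1.6]
```

View pics/w2.png

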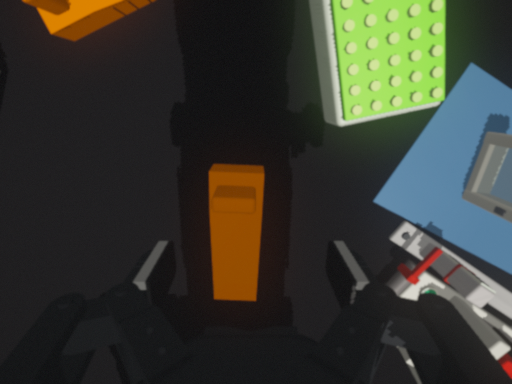

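Call:
send_rows(series=[0,-1.6,0,0,0,-1.8,1,0,-1.6,3,0,0,-1.8,1,0,-1.6,6,0,0,-1.8,1,0,-1.6,8.6,0,0,-1.8,1,0,-1.6,8.6,0,0,-1.8,1,0,-1.6,8.6,0,0,-1.8,1])

```text
clock: 5.6
tcp_pos: [0.5348, 0.3869, 0.0341]
orientation: [-0.006, 0.968, 0.25, -0.003]
wrist_force: [-0.3, 0.6, 0.1]
finger_gap: 0.0853
```

Run:
```python
from h import *
st(); to(.5365,.3866,.033,27)
```

```text
t 5.6 tcp [0.5348 0.3869 0.0341] q [-0.006   0.9683  0.2498 -0.0028] j [ 0.5   0.59 -0.02  0.96  0.01  3.14] F [-0.3  0.6  0.1] gap 0.0853
shift [0.13 0.11 0.11] rot [-0.7  0.2  1.9]
```

Close.

Call:
send_rows(series=[0.1,0.1,0.1,0,0,0,0,0.1,0.1,0.1,0,0,0,0,0.1,0.1,0.1,0,0,0,0,0.1,0.1,0.1,0,0,0,0,0.1,0.1,0.1,0,0,0,0,0.1,0.1,0.1,0,0,0,0,0.1,0.1,0.1,0,0,0,0,0.1,0.1,0.1,0,0,0,0], newtons=90)

```text
clock: 6.27
tcp_pos: [0.5393, 0.3873, 0.0358]
orientation: [-0.007, 0.968, 0.249, 0.001]
wrist_force: [-0.6, 0.7, 6.0]
finger_gap: 0.0339
```

Run:
```python
from h import *
st(); read_camera("wrist")
for d in silhouettes("wrist","wedge")[:1]:
    print(d["p"],d["box"],[round(float(q),4) for q in fit(WED,[("wrist",d["pixels"])],.479,.359,[3.585])])
to(.5149,.3463,.036,84.45)
```

```text
t 6.27 tcp [0.5393 0.3873 0.0358] q [-6.700e-03  9.684e-01  2.493e-01  5.000e-04] j [ 0.5   0.59 -0.02  0.96  0.01  3.13] F [-0.6  0.7  6. ] gap 0.0339
0.64 [0.0, 0.0, 41.6, 10.7] [0.479, 0.359, 3.585, 0.0]
shift [-4.11  2.41 -0.06] rot [ -0.5  -0.6 -55.6]
```

Call:
send_rows(series=[0,0,-0.6,0,0,0,0,0,0,-0.6,0,0,0,0,-1,0.6,-0.6,0,0,-14,0,-2,1.2,-0.6,0,0,-28,0,-3,1.8,-0.6,0,0,-42,0,-4.1,2.4,-0.6,0,0,-55.6,0,-4.1,2.4,-0.6,0,0,-55.6,0,-4.1,2.4,-0.6,0,0,-55.6,0,-4.1,2.4,-0.6,0,0,-55.6,0])

```text
clock: 7.12
tcp_pos: [0.513, 0.3453, 0.0391]
orientation: [-0.006, 0.77, 0.638, 0.001]
wrist_force: [-0.1, 0.8, -2.0]
finger_gap: 0.0343
```

Run:
```python
from h import *
st(); im=read_camera("wrist"); cv2.imwrite("pics/w3.png",im)
for d in silhouettes("wrist","wedge")[:2]:
    print(d["p"],d["box"],[round(float(q),4) for q in fit(WED,[("wrist",d["pixels"])],.508,.283,[4.615],z=.003)])
read_camera("side")
for d in silhouettes("side","wedge")[:2]:
    print(d["p"],d["box"],[round(float(q),4) for q in fit(WED,[("side",d["pixels"])],.508,.283,[4.615],z=.003)])
```

```text
t 7.12 tcp [0.513  0.3453 0.0391] q [-0.0065  0.7697  0.6384  0.001 ] j [ 0.46  0.51 -0.14  0.92  0.01  2.21] F [-0.1  0.8 -2. ] gap 0.0343
0.72 [212.3, 194.8, 81.8, 135.4] [0.4962, 0.2838, 4.4732, 0.7282]
0.65 [416.2, 107.0, 94.3, 178.7] [0.508, 0.283, 4.615, 0.0]
0.96 [215.5, 259.3, 46.2, 47.3] [0.4956, 0.2816, 4.5197, 0.6329]
0.93 [120.4, 312.7, 36.3, 59.3] [0.508, 0.283, 4.615, 0.0]
```

View pics/w3.png

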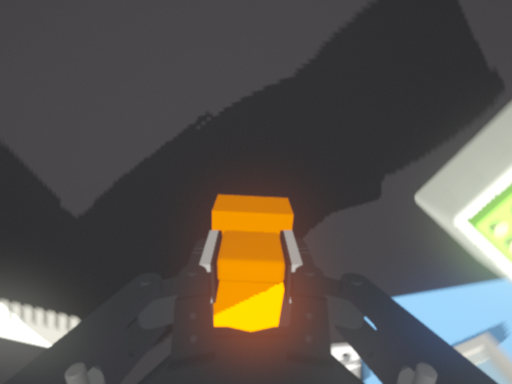

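Run:
```python
from h import *
to(.5149,.3463,.0355,84.45)
```

```text
shift [0.1  0.15 0.35] rot [-0.5 -0.6 -5.6]
```

Call:
send_rows(series=[0.1,0.15,0,0,0,-5.6,0,0.1,0.15,0.1,0,0,-5.6,0,0.1,0.15,0.35,0,0,-5.6,0,0.1,0.15,0.35,0,0,-5.6,0])

```text
clock: 7.65
tcp_pos: [0.5154, 0.3467, 0.0359]
orientation: [-0.006, 0.741, 0.672, 0.002]
wrist_force: [0.9, 1.4, 0.7]
finger_gap: 0.0343
```

Call:
send_rows(series=[-0.7,0,0,0,0,0,0,-1.4,0,0,0,0,0,0,-2.1,0,0,0,0,0,0,-2.8,0,0,0,0,0,0,-3.5,0,0,0,0,0,0,-4,0,0,0,0,0,0,-4,0,0,0,0,0,0])

```text
clock: 8.23
tcp_pos: [0.5116, 0.3052, 0.0358]
orientation: [-0.006, 0.74, 0.673, 0.002]
wrist_force: [0.3, -0.8, 6.0]
finger_gap: 0.0343
```

Run:
```python
from h import *
s=st(); 
B=R.from_euler('z',-.0969)
p=B.inv().apply(s["tcp_pos"]-[.4763,-.0508,0]); print("tcp in base",p)
read_camera("side")
for d in silhouettes("side","wedge")[:1]:
    print(d["p"],d["box"],[round(float(q),4) for q in fit(WED[1:],[("side",d["pixels"])],.508,.243,[4.615])])
g=.4763+.0967*.2815,-.0508+.9953*.2815
to(*g,.0355,84.45)
```

```text
t 8.23 tcp [0.5116 0.3052 0.0358] q [-0.0058  0.74    0.6726  0.0016] j [ 0.4   0.48 -0.21  0.88  0.01  2.06] F [ 0.3 -0.8  6. ] gap 0.0343
tcp in base [0.00067153 0.35773875 0.03578833]
0.84 [219.4, 254.0, 43.0, 43.1] [0.4919, 0.2663, 4.5886, 0.3441]
shift [-7.62 -0.08 -0.04] rot [-0.4 -0.5  0.1]
```

Call:
send_rows(series=[-0.7,0,0,0,0,0,0,-1.4,0,0,0,0,0,0,-2.1,0,0,0,0,0,0,-2.8,0,0,0,0,0,0,-3.5,0,0,0,0,0,0,-4.2,0,0,0,0,0,0,-4.9,0,0,0,0,0,0,-5.6,0,0,0,0,0,0,-6,0,0,0,0,0,0,-6,0,0,0,0,0,0])

```text
clock: 9.17
tcp_pos: [0.5075, 0.2496, 0.0359]
orientation: [-0.007, 0.739, 0.674, 0.005]
wrist_force: [3.1, 11.4, 3.9]
finger_gap: 0.0341
```

Run:
```python
from h import *
s=st(); 
B=R.from_euler('z',-.0969)
p=B.inv().apply(s["tcp_pos"]-[.4763,-.0508,0]); print("tcp in base",p)
o=[]
for n in("side","scene"):
    im=read_camera(n); u,v=proj(n,B.apply([.05,.22,.05])+[.4763,-.0508,0])[0].astype(int); print(n,u,v)
    o.append(cv2.resize(im[v-30:v+30,u-30:u+30],(400,400),interpolation=cv2.INTER_CUBIC))
cv2.imwrite("pics/lev.png",np.hstack(o))
```

```text
t 9.17 tcp [0.5075 0.2496 0.0359] q [-0.0074  0.739   0.6737  0.0053] j [ 0.31  0.42 -0.3   0.84  0.02  1.97] F [ 3.1 11.4  3.9] gap 0.0341
tcp in base [0.00201656 0.30204749 0.03588491]
side 236 235
scene 283 196
```

View pics/lev.png

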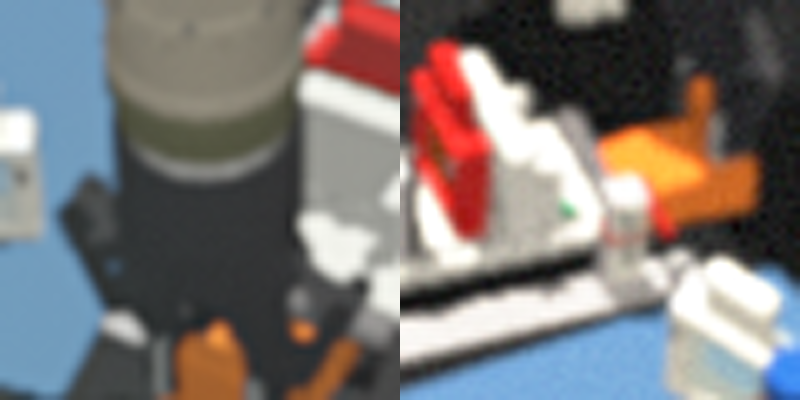

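Call:
send_rows(series=[-0.5,0,0,0,0,0,0,-1,0,0,0,0,0,0,-1.4,0,0,0,0,0,0,-1.7,0,0,0,0,0,0,-1.7,0,0,0,0,0,0,-1.7,0,0,0,0,0,0])

```text
clock: 9.77
tcp_pos: [0.5061, 0.2332, 0.0358]
orientation: [-0.007, 0.739, 0.674, 0.006]
wrist_force: [3.1, 12.9, 4.7]
finger_gap: 0.034
```

Run:
```python
from h import *
s=st(); 
B=R.from_euler('z',-.0969)
p=B.inv().apply(s["tcp_pos"]-[.4763,-.0508,0]); print("tcp in base",p)
```

```text
t 9.77 tcp [0.5061 0.2332 0.0358] q [-0.0074  0.7389  0.6738  0.0055] j [ 0.28  0.41 -0.32  0.84  0.02  1.94] F [ 3.1 12.9  4.7] gap 0.034
tcp in base [0.00223108 0.28551843 0.03583297]
```

Call:
send_rows(series=[0,0,0,0,0,0,1,0,0,0,0,0,0,1,0,0,0,0,0,0,1,0,0,-2,0,0,0,1,0,0,-5,0,0,0,1,0,0,-8.5,0,0,0,1,0,0,-8.5,0,0,0,1])

```text
clock: 10.35
tcp_pos: [0.5077, 0.2292, 0.1252]
orientation: [-0.004, 0.74, 0.673, 0.005]
wrist_force: [1.2, -0.7, 0.1]
finger_gap: 0.0856
```

Call:
send_rows(series=[4,5.8,0,0,0,0,1,4,5.8,0,0,-10,0,1,4,5.8,0,0,-20,0,1,4,5.8,0,0,-30,0,1,4,5.8,0,0,-40,0,1,4,5.8,0,0,-40,0,1,4,5.8,0,0,-40,0,1,4,5.8,0,0,-40,0,1])

```text
clock: 11.02
tcp_pos: [0.564, 0.2645, 0.1134]
orientation: [0.224, 0.692, 0.636, -0.257]
wrist_force: [-0.8, 0.1, -0.7]
finger_gap: 0.0856
```

Run:
```python
from h import *
s=st(); 
B=R.from_euler('z',-.0969)
im=read_camera("wrist"); c=cam("wrist"); np.savez("w5.npz",*c); cv2.imwrite("pics/w5r.png",im)
P=proj("wrist",B.apply([[.057,.232,.05],[.075,.232,.05],[.057,.212,.05],[.057,.232,0],[.057,.232,.077]])+[.4763,-.0508,0]); print(np.round(P,1))
u,v=P[0].astype(int); print(u,v)
a=cv2.resize(im[v-50:v+50,u-60:u+60],None,fx=6,fy=6,interpolation=cv2.INTER_CUBIC); cv2.imwrite("pics/w5.png",a)
```

```text
t 11.02 tcp [0.564  0.2645 0.1134] q [ 0.2243  0.6925  0.6359 -0.2566] j [ 0.55  0.88  0.51  1.68 -0.53  2.34] F [-0.8  0.1 -0.7] gap 0.0856
[[252.  213.4]
 [269.5 213.6]
 [251.9 221.5]
 [252.5 173.4]
 [251.8 238.3]]
252 213
```

View pics/w5.png

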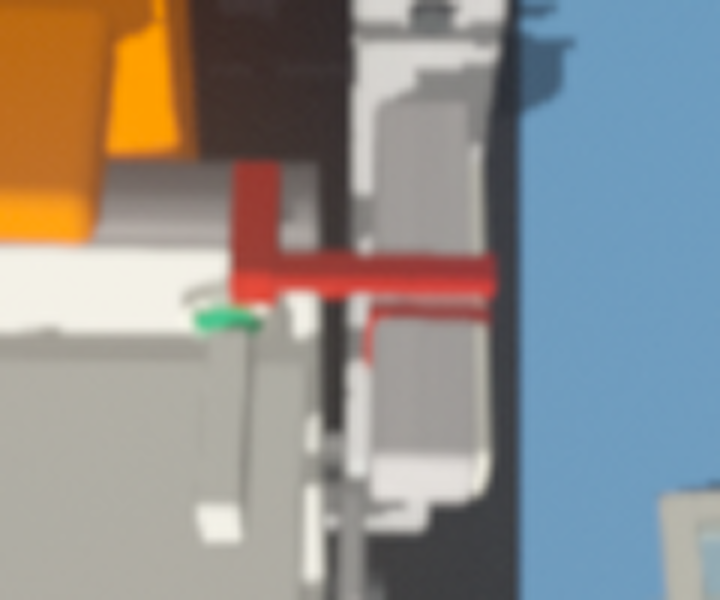

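```bash
cat > pt.py <<'E'
from h import *
from scipy.optimize import brentq
B=R.from_euler('z',-.0969); O=np.array([.4763,-.0508,0])
def W(p,phi): return B.apply(R.from_euler('x',phi).apply(p)+[0,0,.03])+O
L=lambda f:(lambda z:tuple(z[k] for k in z.files))(np.load(f))
c1=L("w1.npz"); ft=.022
# post top in w1 observed row 167 (offset check)
off1=167-proj("wrist",B.apply([.066,.222,.077])+O,c1)[0,1]
yp=brentq(lambda y:proj("wrist",W([.066,y,ft],-.06),c1)[0,1]-(147-off1),.2,.28)
print("off1",off1,"pointer y",yp)
def height(c,row,off):
    phi=brentq(lambda a:proj("wrist",W([.066,yp,ft],a),c)[0,1]-(row-off),-.1,.1)
    return phi,(R.from_euler('x',phi).apply([.066,yp,.02])[2]+.03)*1000
if __name__=="__main__":
    for r in(210,210.7,211.4): print(r,height(L("w5.npz"),r,1.8))
E
python3 pt.py
```

```text
off1 0.5055381090072615 pointer y 0.24417785068077932
210 (-0.00710000879684828, np.float64(48.26584557871333))
210.7 (-0.00405463296212061, np.float64(49.009786750497646))
211.4 (-0.0010207582229487084, np.float64(49.75074307486668))
```

Run:
```python
from h import *
g=B=R.from_euler('z',-.0969).apply([.001,.2855,0])+[.4763,-.0508,0]
print(g);to(g[0],g[1],.12,84.45)
```

```text
[0.50491699 0.23326393 0.        ]
shift [-3.06 -5.7   1.97] rot [-0.6 39.6  0.5]
```

Call:
send_rows(series=[-3.1,-5.7,2,0,10,0,1,-3.1,-5.7,2,0,20,0,1,-3.1,-5.7,2,0,30,0,1,-3.1,-5.7,2,-0.6,39.6,0.5,1,-3.1,-5.7,2,-0.6,39.6,0.5,1,-3.1,-5.7,2,-0.6,39.6,0.5,1,-3.1,-5.7,2,-0.6,39.6,0.5,1,-3.1,-5.7,2,-0.6,39.6,0.5,1])

```text
clock: 11.73
tcp_pos: [0.506, 0.2294, 0.1261]
orientation: [0.002, 0.743, 0.67, 0.005]
wrist_force: [-0.7, 0.6, -0.4]
finger_gap: 0.0856
```

Run:
```python
from h import *
st(); to(.5049,.2333,.036,84.45)
```

```text
t 11.73 tcp [0.506  0.2294 0.1261] q [0.002  0.7426 0.6697 0.0046] j [ 0.28  0.32 -0.21  1.03  0.    1.95] F [-0.7  0.6 -0.4] gap 0.0856
shift [ 0.34 -0.23  9.01] rot [ 0.5 -0.2 -0.4]
```

Down, grip, then push a further 4 mm (plus lag).

Call:
send_rows(series=[0.3,-0.2,4,0,0,0,1,0.3,-0.2,8,0,0,0,1,0.3,-0.2,9,0,0,0,1,0.3,-0.2,9,0,0,0,0.3,0.3,-0.2,9,0,0,0,0,0.3,-0.2,9,0,0,0,0,0.3,-0.2,9,0,0,0,0,0.3,-0.2,9,0,0,0,0,0.3,-0.2,9,0,0,0,0])

```text
clock: 12.48
tcp_pos: [0.5067, 0.2366, 0.0366]
orientation: [0.001, 0.741, 0.671, 0.005]
wrist_force: [0.0, 0.8, 5.7]
finger_gap: 0.0342
```

Run:
```python
from h import *
s=st(); print(R.from_euler('z',-.0969).inv().apply(s["tcp_pos"]-[.4763,-.0508,0]))
```

```text
t 12.48 tcp [0.5067 0.2366 0.0366] q [0.0015 0.741  0.6715 0.0054] j [ 0.29  0.41 -0.32  0.83  0.    1.96] F [0.  0.8 5.7] gap 0.0342
[0.00241354 0.28900398 0.03659525]
```

Call:
send_rows(series=[-0.3,0,0,0,0,0,0,-0.6,0,0,0,0,0,0,-0.85,0,0,0,0,0,0,-0.85,0,0,0,0,0,0,-0.85,0,0,0,0,0,0])

```text
clock: 12.9
tcp_pos: [0.5066, 0.231, 0.0367]
orientation: [-0.0, 0.74, 0.672, 0.008]
wrist_force: [1.8, 10.8, 2.3]
finger_gap: 0.0344
```

Run:
```python
from h import *
s=st(); print(R.from_euler('z',-.0969).inv().apply(s["tcp_pos"]-[.4763,-.0508,0]))
```

```text
t 12.9 tcp [0.5066 0.231  0.0367] q [-3.000e-04  7.403e-01  6.722e-01  7.900e-03] j [ 0.28  0.4  -0.33  0.82  0.01  1.95] F [ 1.8 10.8  2.3] gap 0.0344
[0.00285252 0.28343216 0.03668862]
```

Call:
send_rows(series=[0.4,0,0,0,0,0,1,0.4,0,0,0,0,0,1,0.4,0,0,0,0,0,1,0.4,0,-2,0,0,0,1,0.4,0,-5,0,0,0,1,0.4,0,-8.5,0,0,0,1,0.4,0,-8.5,0,0,0,1])

```text
clock: 13.48
tcp_pos: [0.5076, 0.2316, 0.1257]
orientation: [0.003, 0.741, 0.671, 0.008]
wrist_force: [2.2, -0.3, 1.1]
finger_gap: 0.0858
```

Call:
send_rows(series=[4,5.8,0,0,0,0,1,4,5.8,0,0,-10,0,1,4,5.8,0,0,-20,0,1,4,5.8,0,0,-30,0,1,4,5.8,0,0,-40,0,1,4,5.8,0,0,-40,0,1,4,5.8,0,0,-40,0,1,4,5.8,0,0,-40,0,1])

```text
clock: 14.15
tcp_pos: [0.5638, 0.2665, 0.1141]
orientation: [0.23, 0.695, 0.632, -0.255]
wrist_force: [-0.7, -1.2, -1.2]
finger_gap: 0.0855
```

Run:
```python
from h import *
import pt
s=st(); B=pt.B
im=read_camera("wrist"); c=cam("wrist"); np.savez("w6.npz",*c); cv2.imwrite("pics/w6r.png",im)
P=proj("wrist",B.apply([[.057,.232,.05],[.075,.232,.05],[.057,.212,.05],[.057,.232,0],[.057,.232,.077]])+pt.O); print(np.round(P,1))
u0,v0=P[0]; u1=P[1][0]
# red/dark profile across rows in columns over the post, both pictures
for f,(a,b) in (("pics/w5r.png",(258,266)),("pics/w6r.png",(int(u0)+6,int(u0)+14))):
    i=cv2.imread(f).astype(float)[196:226,a:b].mean(1); print(f,a,b); print([(196+k,int(q[2]),int(q[2]-q[1])) for k,q in enumerate(i)])
```

```text
off1 0.5055381090072615 pointer y 0.24417785068077932
t 14.15 tcp [0.5638 0.2665 0.1141] q [ 0.2305  0.6947  0.6319 -0.2549] j [ 0.56  0.88  0.51  1.68 -0.54  2.36] F [-0.7 -1.2 -1.2] gap 0.0855
[[252.  213. ]
 [269.4 213. ]
 [251.9 221. ]
 [251.9 173.2]
 [252.1 237.8]]
pics/w5r.png 258 266
[(196, 159, 3), (197, 159, 3), (198, 159, 3), (199, 159, 3), (200, 159, 3), (201, 159, 3), (202, 159, 4), (203, 157, 5), (204, 153, 15), (205, 150, 48), (206, 149, 81), (207, 149, 91), (208, 158, 99), (209, 182, 120), (210, 205, 138), (211, 207, 123), (212, 187, 75), (213, 162, 56), (214, 151, 69), (215, 149, 61), (216, 154, 24), (217, 158, 8), (218, 159, 4), (219, 160, 3), (220, 160, 3), (221, 160, 3), (222, 160, 3), (223, 160, 4), (224, 160, 3), (225, 160, 3)]
pics/w6r.png 258 266
[(196, 153, 3), (197, 152, 3), (198, 152, 3), (199, 153, 3), (200, 153, 3), (201, 153, 3), (202, 153, 3), (203, 152, 3), (204, 150, 6), (205, 143, 24), (206, 141, 57), (207, 142, 82), (208, 144, 89), (209, 156, 100), (210, 185, 125), (211, 200, 134), (212, 193, 122), (213, 168, 102), (214, 147, 79), (215, 146, 44), (216, 150, 15), (217, 153, 5), (218, 153, 3), (219, 153, 3), (220, 153, 3), (221, 154, 3), (222, 153, 3), (223, 154, 3), (224, 154, 3), (225, 153, 3)]
```

Call:
send_rows(series=[2.4,0,-0.2,0,-5,0,1,2.4,0,-0.2,0,-10,0,1,2.4,0,-0.2,0,-15,0,1,2.4,0,-0.2,0,-20,0,1,2.4,0,-0.2,0,-20,0,1,2.4,0,-0.2,0,-20,0,1])

```text
clock: 14.7
tcp_pos: [0.5673, 0.2839, 0.1006]
orientation: [0.335, 0.643, 0.581, -0.37]
wrist_force: [0.3, -0.2, 0.9]
finger_gap: 0.0854
```

Run:
```python
from h import *
import pt
s=st(); B=pt.B
im=read_camera("wrist"); c=cam("wrist"); print(c[2],c[3][:,2]); np.savez("w7.npz",*c); cv2.imwrite("pics/w7r.png",im)
P=proj("wrist",B.apply([[.066,.232,.05],[.075,.232,.05],[.066,.212,.05],[.066,.232,0],[.066,.232,.077],[.066,.244,.05]])+pt.O); print(np.round(P,1))
u,v=P[0].astype(int)
i=im.astype(float)[v-20:v+20,u-4:u+5].mean(1); print([(v-20+k,int(q[2]),int(q[2]-q[1])) for k,q in enumerate(i)])
cv2.imwrite("pics/w7.png",cv2.resize(im[v-40:v+40,u-50:u+50],None,fx=6,fy=6,interpolation=cv2.INTER_CUBIC))
```

```text
off1 0.5055381090072615 pointer y 0.24417785068077932
t 14.7 tcp [0.5673 0.2839 0.1006] q [ 0.335   0.6427  0.5814 -0.3697] j [ 0.64  1.27  1.03  2.19 -0.69  2.64] F [ 0.3 -0.2  0.9] gap 0.0854
[0.58277552 0.44944082 0.10477032] [-0.09643581 -0.97501838 -0.2000982 ]
[[258.9 190.2]
 [267.4 190.2]
 [258.4 193.7]
 [258.4 145.6]
 [259.2 215.7]
 [259.2 187.9]]
[(np.int64(170), 179, 3), (np.int64(171), 179, 3), (np.int64(172), 180, 3), (np.int64(173), 180, 3), (np.int64(174), 180, 3), (np.int64(175), 180, 3), (np.int64(176), 180, 3), (np.int64(177), 181, 3), (np.int64(178), 180, 3), (np.int64(179), 180, 3), (np.int64(180), 181, 3), (np.int64(181), 181, 3), (np.int64(182), 181, 3), (np.int64(183), 181, 3), (np.int64(184), 181, 4), (np.int64(185), 181, 3), (np.int64(186), 181, 4), (np.int64(187), 181, 4), (np.int64(188), 176, 11), (np.int64(189), 170, 35), (np.int64(190), 167, 75), (np.int64(191), 168, 102), (np.int64(192), 170, 108), (np.int64(193), 178, 115), (np.int64(194), 194, 116), (np.int64(195), 202, 84), (np.int64(196), 195, 39), (np.int64(197), 186, 12), (np.int64(198), 183, 4), (np.int64(199), 183, 4), (np.int64(200), 183, 3), (np.int64(201), 183, 3), (np.int64(202), 183, 3), (np.int64(203), 183, 3), (np.int64(204), 183, 3), (np.int64(205), 184, 3), (np.int64(206), 184, 3), (np.int64(207), 184, 4), (np.int64(208), 184, 3), (np.int64(209), 184, 3)]
```

View pics/w7.png

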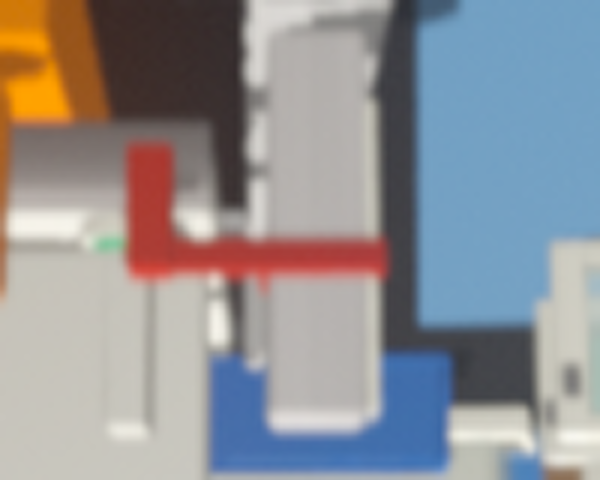

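Run:
```python
import cv2,numpy as np
for f,r0,r1,c0,c1 in(("pics/w7r.png",205,226,257,264),("pics/w6r.png",228,250,258,266),("pics/w5r.png",228,250,258,266)):
    i=cv2.imread(f).astype(float)[r0:r1,c0:c1].mean(1); print(f,[(r0+k,*map(int,q)) for k,q in enumerate(i)])
i=cv2.imread("pics/w7r.png").astype(int)
print("left face red-green w7"); 
for r in range(184,202): print(r,(i[r,244:268,2]-i[r,244:268,1]).tolist())
i=cv2.imread("pics/w6r.png").astype(int); print("w6")
for r in range(203,226): print(r,(i[r,244:266,2]-i[r,244:266,1]).tolist())
```

```text
pics/w7r.png [(205, 177, 180, 183), (206, 177, 180, 184), (207, 177, 179, 183), (208, 177, 180, 184), (209, 177, 180, 184), (210, 177, 180, 183), (211, 178, 180, 184), (212, 178, 180, 184), (213, 178, 181, 184), (214, 178, 180, 184), (215, 178, 181, 184), (216, 178, 181, 184), (217, 182, 185, 188), (218, 197, 200, 203), (219, 213, 216, 219), (220, 216, 216, 218), (221, 201, 189, 185), (222, 182, 144, 126), (223, 172, 116, 79), (224, 170, 110, 67), (225, 173, 113, 69)]
pics/w6r.png [(228, 147, 150, 154), (229, 147, 150, 154), (230, 147, 150, 154), (231, 147, 150, 153), (232, 147, 151, 154), (233, 147, 151, 154), (234, 147, 151, 154), (235, 147, 151, 154), (236, 149, 151, 155), (237, 159, 162, 165), (238, 182, 186, 190), (239, 201, 205, 209), (240, 210, 214, 218), (241, 212, 216, 220), (242, 212, 216, 220), (243, 211, 215, 219), (244, 207, 211, 214), (245, 187, 191, 194), (246, 166, 168, 171), (247, 158, 160, 162), (248, 153, 155, 157), (249, 134, 136, 137)]
pics/w5r.png [(228, 153, 156, 160), (229, 153, 156, 160), (230, 153, 156, 160), (231, 154, 157, 160), (232, 154, 157, 160), (233,
[... 3426 characters left out ...]
7, 16, 16, 15, 17, 16, 16, 15, 15]
217 [2, 1, 3, 4, 3, 3, 3, 7, 39, 77, 35, 11, 7, 6, 5, 5, 5, 5, 5, 6, 6, 5]
218 [2, 2, 3, 3, 3, 2, 3, 7, 43, 75, 29, 6, 4, 5, 4, 4, 4, 3, 3, 4, 5, 4]
219 [2, 2, 3, 4, 3, 2, 3, 9, 44, 73, 28, 6, 4, 3, 3, 3, 3, 3, 3, 4, 4, 4]
220 [1, 3, 4, 3, 3, 3, 2, 11, 44, 70, 27, 6, 4, 4, 3, 4, 4, 4, 3, 4, 4, 4]
221 [3, 2, 4, 4, 2, 2, 2, 11, 41, 67, 26, 5, 4, 4, 3, 3, 3, 3, 3, 4, 4, 4]
222 [2, 1, 2, 4, 4, 3, 3, 10, 34, 58, 25, 6, 4, 4, 4, 3, 4, 4, 4, 4, 5, 3]
223 [2, 2, 3, 3, 3, 1, 3, 7, 23, 40, 18, 4, 3, 4, 3, 3, 4, 4, 3, 4, 4, 4]
224 [2, 2, 3, 4, 3, 2, 3, 4, 11, 15, 9, 4, 4, 4, 4, 4, 4, 4, 3, 3, 4, 4]
225 [2, 2, 2, 3, 3, 2, 3, 3, 4, 5, 4, 4, 3, 3, 4, 3, 3, 3, 3, 4, 4, 5]
```

Call:
send_rows(series=[1.5,0,0.9,0,0,0,1,3,0,1.75,0,0,0,1,3,0,1.75,0,0,0,1,3,0,1.75,0,0,0,1])

```text
clock: 15.08
tcp_pos: [0.5688, 0.2841, 0.0757]
orientation: [0.336, 0.646, 0.581, -0.365]
wrist_force: [-0.2, -0.2, 0.5]
finger_gap: 0.0858
```

Run:
```python
from h import *
import pt
s=st(); B=pt.B
im=read_camera("wrist"); c=cam("wrist"); print(c[2],c[3][:,2]); np.savez("w8.npz",*c); cv2.imwrite("pics/w8r.png",im)
P=proj("wrist",B.apply([[.066,.232,.05],[.057,.232,.05],[.057,.212,.05],[.066,.232,.077],[.066,.244,.05],[.066,.244,.052]])+pt.O); print(np.round(P,1))
u,v=P[0].astype(int)
for r in range(v-8,v+16): print(r,(im[r,u-20:u+4].astype(int)[:,2]-im[r,u-20:u+4,1]).tolist())
print("top",[(r,int(im[r,u-3:u+4].mean())) for r in range(v+18,v+34)])
```

```text
off1 0.5055381090072615 pointer y 0.24417785068077932
t 15.08 tcp [0.5688 0.2841 0.0757] q [ 0.336   0.6455  0.5806 -0.365 ] j [ 0.64  1.28  0.99  2.13 -0.69  2.64] F [-0.2 -0.2  0.5] gap 0.0858
[0.58342514 0.44976549 0.07642776] [-0.09523296 -0.97462632 -0.20256906]
[[258.5 217.7]
 [249.8 217.8]
 [249.9 219.5]
 [258.9 244.2]
 [258.8 216.5]
 [258.8 218.5]]
209 [3, 3, 2, 3, 3, 3, 4, 5, 5, 4, 3, 3, 3, 4, 4, 4, 4, 4, 4, 3, 4, 3, 4, 4]
210 [3, 2, 2, 2, 2, 2, 4, 7, 5, 3, 4, 3, 3, 4, 4, 5, 4, 4, 3, 3, 3, 4, 4, 4]
211 [2, 3, 2, 3, 3, 2, 5, 6, 6, 3, 3, 2, 3, 4, 4, 5, 4, 4, 3, 4, 3, 3, 4, 4]
212 [3, 3, 3, 4, 4, 3, 5, 7, 6, 4, 3, 2, 3, 4, 4, 4, 5, 5, 5, 4, 3, 4, 4, 4]
213 [7, 7, 8, 11, 12, 13, 20, 28, 28, 19, 11, 10, 12, 11, 10, 10, 10, 11, 11, 11, 11, 12, 11, 11]
214 [33, 33, 37, 45, 44, 50, 63, 75, 77, 63, 49, 45, 48, 44, 41, 40, 43, 43, 43, 44, 44, 45, 44, 43]
215 [81, 81, 85, 87, 88, 93, 99, 103, 104, 99, 92, 91, 92, 89, 88, 90, 90, 91, 90, 91, 92, 93, 91, 90]
216 [108, 108, 109, 109, 109, 109, 111, 112, 111, 111, 110, 109, 109, 109, 109, 109, 110, 110, 109, 112, 111, 110, 111, 110]
217 [1
[... 1098 characters left out ...]
3, 3, 3, 4, 4, 3, 4, 4]
228 [2, 2, 2, -2, -23, -41, -42, -42, -43, -42, -43, -41, -20, 1, 3, 3, 4, 4, 3, 3, 4, 4, 4, 3]
229 [2, 2, 2, -1, -24, -41, -43, -42, -43, -42, -43, -42, -19, 1, 3, 4, 4, 4, 4, 3, 3, 4, 4, 4]
230 [2, 2, 2, -1, -23, -41, -42, -43, -42, -43, -43, -41, -20, 1, 3, 3, 4, 3, 4, 4, 3, 3, 4, 4]
231 [1, 2, 2, -2, -23, -40, -42, -42, -42, -41, -43, -41, -20, 1, 3, 4, 4, 4, 4, 4, 3, 4, 4, 4]
232 [1, 1, 1, -1, -25, -41, -42, -42, -43, -42, -43, -42, -20, 1, 3, 4, 4, 4, 4, 4, 3, 3, 4, 4]
top [(235, 192), (236, 192), (237, 192), (238, 192), (239, 192), (240, 192), (241, 193), (242, 201), (243, 216), (244, 209), (245, 172), (246, 136), (247, 128), (248, 126), (249, 125), (250, 124)]
```

Run:
```python
from h import *
g=R.from_euler('z',-.0969).apply([.002,.283,0])+[.4763,-.0508,0]
print(g);to(g[0],g[1],.12,84.45)
```

```text
[0.50567042 0.23067891 0.        ]
shift [-6.87 -5.71  2.88] rot [ 0.4 59.5 -0.5]
```

Call:
send_rows(series=[-4,0,-2,0,7,0,1,-5,-2,-2,0,14,0,1,-6,-4,0,0,21,0,1,-6.9,-5.7,2,0,28,0,1,-6.9,-5.7,2.9,0,35,0,1,-6.9,-5.7,2.9,0.4,42,0,1,-6.9,-5.7,2.9,0.4,49,-0.5,1,-6.9,-5.7,2.9,0.4,56,-0.5,1,-6.9,-5.7,2.9,0.4,59.5,-0.5,1,-6.9,-5.7,2.9,0.4,59.5,-0.5,1])

```text
clock: 15.97
tcp_pos: [0.5058, 0.2291, 0.1209]
orientation: [0.001, 0.74, 0.672, 0.003]
wrist_force: [-0.3, -0.7, 0.1]
finger_gap: 0.0856
```

Run:
```python
from h import *
st(); to(.5057,.2307,.0365,84.45)
```

```text
t 15.97 tcp [0.5058 0.2291 0.1209] q [6.000e-04 7.405e-01 6.721e-01 2.800e-03] j [ 0.28  0.33 -0.21  1.03  0.    1.95] F [-0.3 -0.7  0.1] gap 0.0856
shift [ 0.14 -0.06  8.45] rot [ 0.3 -0.2  0. ]
```

Call:
send_rows(series=[0.1,0,4,0,0,0,1,0.1,0,8,0,0,0,1,0.1,0,8.4,0,0,0,1,0.1,0,8.4,0,0,0,0.3,0.1,0,8.4,0,0,0,0,0.1,0,8.4,0,0,0,0,0.1,0,8.4,0,0,0,0,0.1,0,8.4,0,0,0,0,0.1,0,8.4,0,0,0,0])

```text
clock: 16.72
tcp_pos: [0.5066, 0.2322, 0.0346]
orientation: [0.001, 0.74, 0.673, -0.001]
wrist_force: [-1.5, -0.7, 9.2]
finger_gap: 0.0344
```

Call:
send_rows(series=[0.3,0,0,0,0,0,0,0.6,0,0,0,0,0,0,0.7,0,0,0,0,0,0,0.7,0,0,0,0,0,0])

```text
clock: 17.05
tcp_pos: [0.5068, 0.2346, 0.0346]
orientation: [0.005, 0.741, 0.672, -0.005]
wrist_force: [-2.4, -16.3, 15.6]
finger_gap: 0.0343
```

Call:
send_rows(series=[0.2,0,-0.1,0,0,0,0,0.4,0,-0.1,0,0,0,0,0.4,0,-0.1,0,0,0,0])

```text
clock: 17.3
tcp_pos: [0.5066, 0.2399, 0.0346]
orientation: [0.003, 0.74, 0.672, -0.004]
wrist_force: [-0.6, -10.3, 7.3]
finger_gap: 0.0345
```

Call:
send_rows(series=[0,0,0,0,0,0,1,0,0,0,0,0,0,1,0,0,0,0,0,0,1,0,0,-3,0,0,0,1,0,0,-7,0,0,0,1,3,3,-8.5,0,0,0,1,5,5.7,-8.5,0,0,0,1,5,5.7,-8.5,0,0,0,1])

```text
clock: 17.97
tcp_pos: [0.5742, 0.291, 0.1187]
orientation: [0.001, 0.739, 0.673, 0.001]
wrist_force: [1.8, 1.0, -0.5]
finger_gap: 0.0855
```

Call:
send_rows(series=[0,0,0,0,-7,0,1,0,0,0,0,-14,0,1,0,0,0,0,-21,0,1,0,0,1,0,-28,0,1,0,0,2,0,-35,0,1,0,0,3,0,-42,0,1,0,0,4,0,-49,0,1,0,0,4.4,0,-56,0,1,0,0,4.4,0,-60,0,1,0,0,4.4,0,-60,0,1])

```text
clock: 18.8
tcp_pos: [0.5636, 0.2871, 0.0611]
orientation: [0.336, 0.633, 0.584, -0.381]
wrist_force: [-0.6, 0.6, -3.9]
finger_gap: 0.0856
```

```bash
cat > lv.py <<'E'
from h import *
import pt
s=st(); B=pt.B
im=read_camera("wrist"); c=cam("wrist"); print(c[2])
P=proj("wrist",B.apply([[.066,.232,.05],[.057,.212,.05],[.066,.232,.077],[.066,.246,.05],[.066,.246,.051]])+pt.O); print(np.round(P,1))
u,v=P[0].astype(int)
cv2.imwrite("pics/lv.png",cv2.resize(im[v-40:v+40,u-50:u+50],None,fx=6,fy=6,interpolation=cv2.INTER_CUBIC))
prof=im[v-20:v+20,u-4:u+5].astype(float).mean(1); rg=prof[:,2]-prof[:,1]
up=[k for k in range(39) if rg[k]<57<=rg[k+1]][0]; dn=[k for k in range(up+1,39) if rg[k]>=57>rg[k+1]][-1]
a=v-20+up+(57-rg[up])/(rg[up+1]-rg[up]); b=v-20+dn+(rg[dn]-57)/(rg[dn]-rg[dn+1])
t=im[v+18:v+34,u-3:u+4].mean((1,2)); print("bar",a,b,"centre",(a+b)/2); print("top rows",v+18,t.astype(int).tolist()); print(rg.astype(int).tolist())
E
python3 lv.py
```

```text
off1 0.5055381090072615 pointer y 0.24417785068077932
t 18.8 tcp [0.5636 0.2871 0.0611] q [ 0.3362  0.6333  0.5838 -0.3809] j [ 0.65  1.33  1.03  2.17 -0.69  2.64] F [-0.6  0.6 -3.9] gap 0.0856
[0.57863953 0.45282283 0.0615558 ]
[[261.9 227.1]
 [253.  227.8]
 [261.8 253.7]
 [262.6 226.5]
 [262.6 227.6]]
bar 224.75505050505052 230.54025423728814 centre 227.64765237116933
top rows 245 [205, 206, 206, 206, 206, 206, 206, 206, 210, 223, 228, 196, 153, 139, 139, 139]
[3, 3, 3, 3, 3, 3, 3, 3, 3, 3, 3, 3, 3, 3, 3, 3, 6, 23, 67, 106, 116, 117, 116, 85, 32, 8, 4, 3, 3, 3, 3, 3, 3, 3, 3, 3, 3, 3, 3, 3]
```

View pics/lv.png

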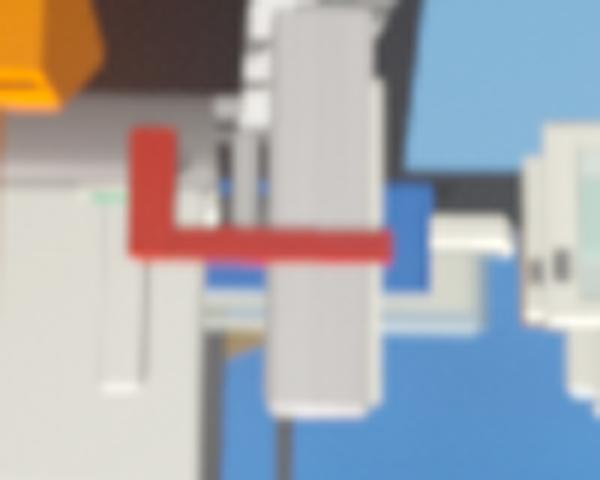

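Pointer now matches the line (bar centre 227.6 vs line about 227.3–228 px, so within ~0.3 mm). The wedge stays. Next: the used cassette.

Run:
```python
from h import *
g=R.from_euler('z',-.0969).apply([.0,.15,0])+[.4763,-.0508,0]
print(g);to(g[0],g[1],.26,84.45)
```

```text
[0.49081226 0.09849633 0.        ]
shift [-26.54  -5.91   7.43] rot [-0.6 60.6  0.6]
```

Call:
send_rows(series=[-4,0,-1,0,7,0,1,-8,0,-1,0,14,0,1,-13,-2,2,0,21,0,1,-18,-4,4,0,28,0,1,-22,-5,6,0,35,0,1,-26,-5.9,7.4,0,42,0,1,-26.5,-5.9,7.4,0,49,0,1,-26.5,-5.9,7.4,0,56,0,1,-26.5,-5.9,7.4,-0.6,60.6,0.6,1,-26.5,-5.9,7.4,-0.6,60.6,0.6,1])

```text
clock: 19.68
tcp_pos: [0.4908, 0.0945, 0.2746]
orientation: [0.006, 0.742, 0.67, 0.015]
wrist_force: [0.2, -0.9, -0.7]
finger_gap: 0.0855
```

```bash
cat > top.py <<'E'
from h import *
s=st(); im=read_camera("wrist"); np.savez("wt.npz",*cam("wrist")); cv2.imwrite("pics/wt.png",im)
B=R.from_euler('z',-.0969); O=np.array([.4763,-.0508,0])
inb=lambda p:np.round(B.inv().apply(np.array([p[0],p[1],0])-O),4)
E
python3 - <<'E'
from top import *
ok=[d for d in silhouettes("wrist","used")]
for d in ok[:3]:
    f=fit(CAS,[("wrist",d["pixels"])],.487,.10,[-.0969],z=.036); print(d["p"],d["box"],np.round(f,4),inb(f))
    to(f[0],f[1],.16,np.degrees(f[2])+90)
E
```

```text
t 19.68 tcp [0.4908 0.0945 0.2746] q [0.0063 0.7423 0.6699 0.0149] j [ 0.02  0.13 -0.08  1.33  0.01  1.7 ] F [ 0.2 -0.9 -0.7] gap 0.0855
0.63 [219.8, 157.5, 57.8, 23.5] [ 0.4884  0.0975 -0.1111  0.7799] [-0.0023  0.1488  0.    ]
shift [ 0.16 -0.45 11.17] rot [ 1.3 -0.5  0.5]
```

View pics/wt.png

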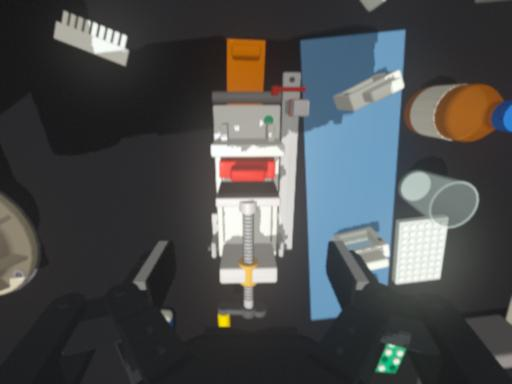

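Call:
send_rows(series=[0.2,-0.4,4,1.3,-0.5,0.5,0.75,0.2,-0.4,8,1.3,-0.5,0.5,0.75,0.2,-0.4,11.2,1.3,-0.5,0.5,0.75,0.2,-0.4,11.2,1.3,-0.5,0.5,0.75,0.2,-0.4,11.2,1.3,-0.5,0.5,0.75])

```text
clock: 20.2
tcp_pos: [0.4865, 0.101, 0.1547]
orientation: [-0.004, 0.743, 0.669, -0.006]
wrist_force: [-0.4, -0.0, 0.8]
finger_gap: 0.0642
```

```bash
cat > lug.py <<'E'
from top import *
from scipy.optimize import minimize
def lugfit(mask,x,y,yaw,z0,model=CAS[1:]):
    return fit(model,[("wrist",mask)],x,y,[yaw],z=z0)
E
python3 - <<'E'
from top import *
i=im.astype(int); red=(i[...,2]-i[...,1]>60)&(i[...,2]-i[...,0]>60); red[:130]=0
n,l,stt,ce=cv2.connectedComponentsWithStats(red.astype(np.uint8)); o=np.argsort(-stt[1:,4])[:3]+1; print(stt[o].tolist(),ce[o].round(1).tolist())
f=(.4884,.0975,-.111)
m=render("wrist",CAS,*f,z=.036); ys,xs=np.where(m); print("pred",xs.min(),ys.min(),xs.max()-xs.min()+1,ys.max()-ys.min()+1,xs.mean(),ys.mean())
P=proj("wrist",R.from_euler('z',f[2]).apply(np.array(CAS[1]))+[f[0],f[1],.036]); print("lug",P.round().tolist())
mx=np.where(red[:, :].any(1))[0]
f2=fit(CAS,[("wrist",l==o[0])],f[0],f[1],[-.0969],z=.036); print(f2,inb(f2))
to(f[0],f[1],.098,84.45)
E
```

```text
t 20.2 tcp [0.4865 0.101  0.1547] q [-0.0042  0.7433  0.6689 -0.0064] j [ 0.04  0.21 -0.28  1.09 -0.    1.72] F [-0.4 -0.   0.8] gap 0.0642
[[217, 193, 86, 44, 3090]] [[259.2, 214.3]]
pred 211 176 88 62 254.337018924091 205.48522219859663
lug [[230.0, 219.0], [227.0, 236.0], [230.0, 204.0], [226.0, 219.0], [279.0, 220.0], [282.0, 237.0], [279.0, 204.0], [283.0, 219.0]]
(np.float64(0.4915960649888792), np.float64(0.09586335640978852), np.float64(-0.1402172289854524), np.float64(0.6559116840362549)) [0.001  0.1475 0.    ]
shift [-0.34  0.12  5.85] rot [-0.6  0.2 -0.5]
```

Run:
```python
from h import *
to(.4914,.097,.098,84.0)
```

```text
shift [-0.35  0.42  5.84] rot [-0.6  0.2 -0. ]
```

Call:
send_rows(series=[-0.35,0.4,0,0,0,0,0.75,-0.35,0.4,3,0,0,0,0.75,-0.35,0.4,5.8,0,0,0,0.75,-0.35,0.4,5.8,0,0,0,0.75,-0.35,0.4,5.8,0,0,0,0,-0.35,0.4,5.8,0,0,0,0,-0.35,0.4,5.8,0,0,0,0,-0.35,0.4,5.8,0,0,0,0], newtons=50)

```text
clock: 20.92
tcp_pos: [0.4927, 0.0966, 0.0992]
orientation: [-0.003, 0.744, 0.668, -0.004]
wrist_force: [-1.5, -0.0, 6.7]
finger_gap: 0.039
```

Call:
send_rows(series=[0,0,-2,0,0,0,0,0,0,-5,0,0,0,0,0,0,-9,0,0,0,0,0,0,-13,0,0,0,0,0,0,-14,0,0,0,0,0,0,-14,0,0,0,0])

```text
clock: 21.42
tcp_pos: [0.4956, 0.0969, 0.2414]
orientation: [-0.001, 0.744, 0.668, -0.002]
wrist_force: [1.1, -0.4, -1.8]
finger_gap: 0.0397
```

Run:
```python
from h import *
s=st()
obs=[]
for n in("scene","side"):
    read_camera(n); d=[d for d in silhouettes(n,"tub") if d["p"]>.5]
    obs+=[(n,e["pixels"]) for e in d if np.linalg.norm(onz(n,[[e["box"][0]+e["box"][2]/2,e["box"][1]+e["box"][3]/2]],.02)[0][:2]-[.516,-.42])<.12][:1]
f=fit(TUB,obs,.516,-.421,[0.]); print(len(obs),np.round(f,3))
to(f[0],f[1],.25,84.45)
```

```text
t 21.42 tcp [0.4956 0.0969 0.2414] q [-0.001   0.7439  0.6683 -0.0022] j [ 0.03  0.18 -0.11  1.29 -0.    1.71] F [ 1.1 -0.4 -1.8] gap 0.0397
2 [ 0.514 -0.421 -0.018  0.958]
shift [-51.23   7.67  -1.46] rot [-1.   0.2 -0.6]
```

Call:
send_rows(series=[-40,6,-2,0,0,0,0,-40,6,-2,0,0,0,0,-40,6,-2,0,0,0,0,-40,6,-2,0,0,0,0,-40,6,-2,0,0,0,0,-40,6,-2,0,0,0,0,-40,6,-2,0,0,0,0,-40,6,-2,0,0,0,0,-40,6,-2,0,0,0,0,-40,6,-2,0,0,0,0])

```text
clock: 22.45
tcp_pos: [0.509, -0.3104, 0.2545]
orientation: [-0.006, 0.745, 0.667, -0.006]
wrist_force: [1.8, -0.1, -3.6]
finger_gap: 0.0392
```

Call:
send_rows(series=[-11,1.7,0,0,0,0,0,-11,1.7,0,0,0,0,0,-11,1.7,0,0,0,0,0,-11,1.7,0,0,0,0,0,-11,1.7,0,0,0,0,0])

```text
clock: 22.87
tcp_pos: [0.514, -0.4196, 0.2535]
orientation: [-0.007, 0.745, 0.667, -0.006]
wrist_force: [-0.2, 0.3, -2.6]
finger_gap: 0.0391
```

Run:
```python
from h import *
s=st(); read_camera("side")
for e in silhouettes("side","tub")[:1]: print(e["p"],e["box"],np.round(fit(TUB,[("side",e["pixels"])],.514,-.421,[0.]),3))
to(.514,-.421,.074,84.45)
```

```text
t 22.87 tcp [ 0.514  -0.4196  0.2535] q [-0.0068  0.7448  0.6672 -0.0057] j [-0.8   0.51  0.39  1.47 -0.01  0.88] F [-0.2  0.3 -2.6] gap 0.0391
0.74 [279.1, 108.3, 55.3, 44.6] [ 0.512 -0.421 -0.023  0.977]
shift [-0.36  0.27 18.12] rot [-0.9  0.  -0.6]
```

Call:
send_rows(series=[0,0,4,0,0,0,0,0,0,8,0,0,0,0,0,0,12,0,0,0,0,0,0,15,0,0,0,0,0,0,17,0,0,0,0,0,0,18,0,0,0,0,0,0,18,0,0,0,0,0,0,18,0,0,0,0.75,0,0,18,0,0,0,0.75,0,0,18,0,0,0,0.75])

```text
clock: 23.8
tcp_pos: [0.5143, -0.4199, 0.0802]
orientation: [-0.002, 0.744, 0.668, -0.006]
wrist_force: [-0.8, 0.1, -0.0]
finger_gap: 0.0641
```

Call:
send_rows(series=[0,0,-4,0,0,0,0.75,0,0,-8,0,0,0,0.75,0,0,-12,0,0,0,0.75,0,0,-16,0,0,0,1,0,0,-16,0,0,0,1])

```text
clock: 24.22
tcp_pos: [0.518, -0.4215, 0.2496]
orientation: [0.005, 0.744, 0.668, -0.005]
wrist_force: [0.6, -0.6, 1.0]
finger_gap: 0.0842
```

Run:
```python
from h import *
s=st()
for n in("scene","side"):
    read_camera(n)
    for l in("used","crank_grip"): print(n,l,[(round(d["p"],2),d["box"]) for d in silhouettes(n,l)])
# handle by colour
for n in("scene","side"):
    i=read_camera(n).astype(int); m=((i[...,2]>140)&(i[...,1]>100)&(i[...,0]<90)&(i[...,1]*1.0/i[...,2]>.65)).astype(np.uint8)
    k,l,stt,ce=cv2.connectedComponentsWithStats(m); o=[j for j in range(1,k) if stt[j,4]>15]; print(n,[(stt[j].tolist(),ce[j].round(1).tolist()) for j in o])
B=R.from_euler('z',-.0969);O=np.array([.4763,-.0508,0])
```

```text
t 24.22 tcp [ 0.518  -0.4215  0.2496] q [ 0.0051  0.7439  0.6683 -0.0053] j [-0.8   0.49  0.36  1.43 -0.01  0.88] F [ 0.6 -0.6  1. ] gap 0.0842
scene used [(0.82, [110.8, 225.7, 13.1, 35.4]), (0.3, [229.0, 226.9, 12.3, 29.2])]
scene crank_grip [(0.63, [178.8, 187.5, 69.0, 13.3]), (0.2, [109.2, 183.6, 63.3, 25.2])]
side used [(0.59, [294.0, 113.0, 24.2, 25.4])]
side crank_grip [(0.91, [273.0, 160.0, 39.6, 43.2]), (0.22, [243.6, 210.5, 31.2, 33.1])]
scene [([479, 7, 10, 7, 39], [483.1, 9.7]), ([489, 10, 9, 7, 36], [493.3, 13.1]), ([380, 182, 15, 31, 356], [386.9, 197.6]), ([284, 186, 12, 8, 54], [289.7, 189.1]), ([178, 188, 19, 8, 96], [186.9, 191.3]), ([29, 353, 28, 8, 35], [43.2, 357.6]), ([0, 361, 28, 6, 31], [14.3, 363.3])]
side [([304, 160, 11, 13, 65], [309.3, 165.7]), ([237, 252, 18, 18, 93], [246.3, 257.3]), ([137, 342, 14, 9, 42], [143.8, 346.6]), ([138, 353, 17, 10, 37], [146.9, 357.7])]<stdin>:8: RuntimeWarning: divide by zero encountered in divide
```

```bash
cat >> h.py <<'E'
def tri(obs):
    A=np.zeros((3,3));b=np.zeros(3)
    for n,uv in obs:
        t,d=ray(n,[uv]); d=d[0]/np.linalg.norm(d[0]); P=np.eye(3)-np.outer(d,d); A+=P; b+=P@t
    return np.linalg.solve(A,b)
BB=R.from_euler('z',-.0969);BO=np.array([.4763,-.0508,0])
def inB(p): return BB.inv().apply(np.array(p,float)-BO)
def outB(p): return BB.apply(np.array(p,float))+BO
E
python3 - <<'E'
from h import *
p=tri([("scene",(186.9,191.3)),("side",(309.3,165.7))]); print(p,inB(p))
print([np.round(proj(n,p),1) for n in("scene","side")])
# hypotheses: handle at angle a on radius 38 around (0,y,95)
for a in range(-180,180,30):
    q=outB([.038*np.sin(np.radians(a)),inB(p)[1],.095+.038*np.cos(np.radians(a))]); print(a,[np.round(proj(n,q)[0],1).tolist() for n in("scene","side")])
to(*outB([-.02,-.03,.25]),84.45)
E
```

```text
[ 0.42725234 -0.15362202  0.09644559] [-0.0388697  -0.10708495  0.09644559]
[array([[186.2, 190.8]]), array([[308.6, 166.3]])]
-180 [[189.8, 206.5], [296.9, 171.9]]
-150 [[188.6, 201.9], [302.3, 172.4]]
-120 [[187.3, 196.3], [306.5, 170.5]]
-90 [[186.3, 191.3], [308.4, 166.5]]
-60 [[185.9, 188.0], [307.3, 161.6]]
-30 [[186.1, 187.5], [303.6, 157.0]]
0 [[187.0, 189.8], [298.2, 154.1]]
30 [[188.2, 194.6], [292.6, 153.6]]
60 [[189.6, 200.5], [288.5, 155.7]]
90 [[190.6, 205.7], [286.8, 159.8]]
120 [[191.0, 208.9], [288.0, 164.6]]
150 [[190.7, 209.1], [291.7, 169.0]]
shift [33.08 -9.71 -1.32] rot [-0.9  0.1 -0.6]
```

Run:
```python
from h import *
z=np.load("w1.npz"); C=tuple(z[k] for k in z.files)
for uv in((239.25,228),(290.5,233.25),(239,235),(290,240)): 
    p=onz("wrist",[uv],.091,C)[0]; print(uv,inB(p).round(4))
```

```text
(239.25, 228) [-0.0402  0.1164  0.091 ]
(290.5, 233.25) [0.0401 0.1154 0.091 ]
(239, 235) [-0.0395  0.1042  0.091 ]
(290, 240) [0.0411 0.1035 0.091 ]
```

Run:
```python
from h import *
to(*outB([-.038,-.119,.16]),84.45)
```

```text
shift [ 24.18 -11.28   7.72] rot [-0.9  0.1 -0.6]
```

Call:
send_rows(series=[24.2,-11.3,3,-0.9,0,-0.6,0.6,24.2,-11.3,3,-0.9,0,-0.6,0.6,24.2,-11.3,3,-0.9,0,-0.6,0.6,24.2,-11.3,3,-0.9,0,-0.6,0.6,24.2,-11.3,5,-0.9,0,-0.6,0.6,24.2,-11.3,7.7,-0.9,0,-0.6,0.6,24.2,-11.3,7.7,-0.9,0,-0.6,0.6,24.2,-11.3,7.7,-0.9,0,-0.6,0.6,24.2,-11.3,7.7,-0.9,0,-0.6,0.6])

```text
clock: 25.37
tcp_pos: [0.4249, -0.1634, 0.159]
orientation: [-0.001, 0.74, 0.673, -0.001]
wrist_force: [0.9, -1.4, -0.1]
finger_gap: 0.0513
```

Run:
```python
from top import *
print("expect handle ends",np.round(proj("wrist",[outB([-.038,y,.095]) for y in(-.137,-.107,-.077)]),1).tolist())
i=im.astype(int); m=((i[...,2]>110)&(i[...,1]>i[...,2]*.6)&(i[...,0]<i[...,2]*.5)).astype(np.uint8)
k,l,stt,ce=cv2.connectedComponentsWithStats(m); print([(stt[j].tolist(),ce[j].round(1).tolist()) for j in range(1,k) if stt[j,4]>40])
to(*outB([-.038,-.119,.074]),84.45)
```

```text
t 25.37 tcp [ 0.4249 -0.1634  0.159 ] q [-0.0008  0.7396  0.673  -0.0012] j [-0.54  0.12 -0.38  1.07 -0.    1.12] F [ 0.9 -1.4 -0.1] gap 0.0513
expect handle ends [[252.8, 223.1], [252.9, 190.4], [253.1, 154.7]]
[([293, 21, 40, 54, 933], [314.8, 47.8]), ([242, 154, 27, 77, 1784], [255.3, 191.7]), ([341, 347, 10, 20, 114], [344.3, 357.1])]
shift [-0.   -0.    8.65] rot [0.1 0.2 0.1]
```

View pics/wt.png

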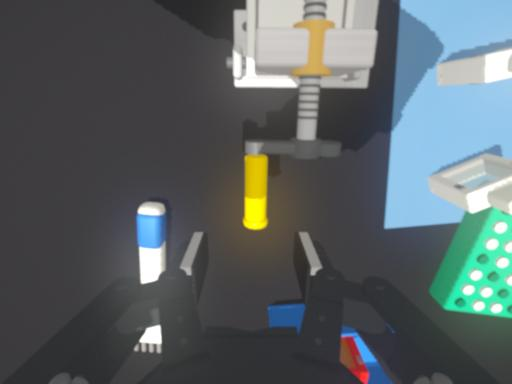

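Call:
send_rows(series=[0,0,4,0,0,0,0.6,0,0,8,0,0,0,0.6,0,0,8.6,0,0,0,0.6,0,0,8.6,0,0,0,0,0,0,8.6,0,0,0,0,0,0,8.6,0,0,0,0,0,0,8.6,0,0,0,0,0,0,8.6,0,0,0,0], newtons=60)

```text
clock: 26.08
tcp_pos: [0.4281, -0.1677, 0.0769]
orientation: [0.003, 0.741, 0.672, -0.001]
wrist_force: [-3.4, -2.4, 2.6]
finger_gap: 0.0162
```

Call:
send_rows(series=[-0.06,0.13,0.98,0,0,0,0,-0.13,0.51,1.9,0,0,0,0,-0.19,1.11,2.69,0,0,0,0,-0.25,1.9,3.29,0,0,0,0,-0.25,1.9,3.29,0,0,0,0])

```text
clock: 26.5
tcp_pos: [0.4514, -0.1729, 0.0438]
orientation: [0.006, 0.74, 0.672, 0.001]
wrist_force: [4.7, -3.4, 6.3]
finger_gap: 0.0161
```

Run:
```python
from h import *
s=st(); print(inB(s["tcp_pos"]))
```

```text
t 26.5 tcp [ 0.4514 -0.1729  0.0438] q [0.0057 0.7404 0.6721 0.0015] j [-0.53  0.27 -0.5   0.78 -0.    1.14] F [ 4.7 -3.4  6.3] gap 0.0161
[-0.01301603 -0.12393815  0.04378252]
```

Call:
send_rows(series=[-0.13,1.9,0.51,0,0,0,0,-0.25,3.8,0,0,0,0,0,-0.38,5.19,-1.39,0,0,0,0,-0.5,5.7,-3.29,0,0,0,0,-0.63,5.19,-5.19,0,0,0,0,-0.75,3.8,-6.58,0,0,0,0,-0.88,1.9,-7.09,0,0,0,0,-1,0,-6.58,0,0,0,0,-1.13,-1.39,-5.19,0,0,0,0,-1.25,-1.9,-3.29,0,0,0,0])

```text
clock: 27.33
tcp_pos: [0.4257, -0.1823, 0.0777]
orientation: [0.004, 0.741, 0.672, -0.001]
wrist_force: [2.1, -6.0, 2.6]
finger_gap: 0.0158
```

Run:
```python
from h import *
s=st(); print(inB(s["tcp_pos"]))
```

```text
t 27.33 tcp [ 0.4257 -0.1823  0.0777] q [ 0.0037  0.7406  0.672  -0.001 ] j [-0.58  0.2  -0.5   0.86 -0.    1.09] F [ 2.1 -6.   2.6] gap 0.0158
[-0.03763    -0.1357847   0.07765817]
```

Call:
send_rows(series=[-0.13,0.51,1.9,0,0,0,0,-0.25,1.9,3.29,0,0,0,0,-0.38,3.8,3.8,0,0,0,0,-0.5,5.7,3.29,0,0,0,0,-0.63,7.09,1.9,0,0,0,0,-0.75,7.6,0,0,0,0,0,-0.88,7.09,-1.9,0,0,0,0,-1,5.7,-3.29,0,0,0,0,-1.13,3.8,-3.8,0,0,0,0,-1.25,1.9,-3.29,0,0,0,0])

```text
clock: 28.17
tcp_pos: [0.4499, -0.1983, 0.113]
orientation: [0.009, 0.74, 0.672, 0.002]
wrist_force: [2.8, -1.6, 9.1]
finger_gap: 0.0164
```

Call:
send_rows(series=[-0.13,-1.39,1.39,0,0,0,0,-0.25,-1.9,3.29,0,0,0,0,-0.38,-1.39,5.19,0,0,0,0,-0.5,0,6.58,0,0,0,0,-0.63,1.9,7.09,0,0,0,0,-0.75,3.8,6.58,0,0,0,0,-0.88,5.19,5.19,0,0,0,0,-1,5.7,3.29,0,0,0,0,-1,5.7,3.29,0,0,0,0])

```text
clock: 28.92
tcp_pos: [0.4999, -0.2122, 0.0773]
orientation: [0.002, 0.741, 0.672, -0.002]
wrist_force: [-6.2, -4.6, 2.3]
finger_gap: 0.0158
```

Run:
```python
from h import *
s=st(); print(inB(s["tcp_pos"]))
```

```text
t 28.92 tcp [ 0.4999 -0.2122  0.0773] q [ 0.0021  0.7405  0.672  -0.0018] j [-0.55  0.35 -0.3   0.92 -0.    1.12] F [-6.2 -4.6  2.3] gap 0.0158
[ 0.03915289 -0.15838976  0.07727711]
```

Call:
send_rows(series=[0,0,0,0,0,0,0.6,0,0,0,0,0,0,0.6,0,0,0,0,0,0,0.6,0,0,-4,0,0,0,0.6,0,0,-8,0,0,0,0.6,0,0,-12,0,0,0,1,0,0,-14,0,0,0,1,0,0,-14,0,0,0,1])

```text
clock: 29.58
tcp_pos: [0.5025, -0.2117, 0.2212]
orientation: [0.007, 0.74, 0.672, 0.001]
wrist_force: [0.7, -0.4, 0.7]
finger_gap: 0.0841
```

Run:
```python
from h import *
s=st(); to(.655,-.14,.22,90)
for l,h in(("buffer_bottle",.07),("beaker",.045)):
    for n in("scene","side"):
        read_camera(n); print(l,n,[(round(d["p"],2),onz(n,[[d["box"][0]+d["box"][2]/2,d["box"][1]+d["box"][3]/2]],h)[0].round(3).tolist()) for d in silhouettes(n,l)[:2]])
```

```text
t 29.58 tcp [ 0.5025 -0.2117  0.2212] q [0.0067 0.7402 0.6724 0.0014] j [-0.55  0.25 -0.07  1.24 -0.    1.12] F [ 0.7 -0.4  0.7] gap 0.0841
shift [ 8.6  14.49  0.23] rot [ 0.7  0.4 -5.5]
buffer_bottle scene [(0.88, [0.773, 0.142, 0.07])]
buffer_bottle side [(0.56, [0.769, 0.136, 0.07]), (0.5, [0.487, -0.087, 0.07])]
beaker scene [(0.78, [0.769, 0.016, 0.045])]
beaker side [(0.83, [0.763, 0.009, 0.045]), (0.58, [0.284, -0.256, 0.045])]
```

Call:
send_rows(series=[8.6,14.5,0,0.7,0.4,-5.5,1,8.6,14.5,0,0.7,0.4,-5.5,1,8.6,14.5,0,0.7,0.4,-5.5,1,8.6,14.5,0,0.7,0.4,-5.5,1,8.6,14.5,0,0.7,0.4,-5.5,1,8.6,14.5,0,0.7,0.4,-5.5,1,8.6,14.5,0,0.7,0.4,-5.5,1])

```text
clock: 30.57
tcp_pos: [0.6514, -0.1385, 0.2139]
orientation: [-0.006, 0.707, 0.707, -0.003]
wrist_force: [0.3, -0.2, 0.4]
finger_gap: 0.0854
```

Run:
```python
from top import *
for d in silhouettes("wrist","cassette1"):
    b=d["box"]; c=onz("wrist",[[b[0]+b[2]/2,b[1]+b[3]/2]],.045)[0]
    for yw in(.06,.26):
        f=fit(CAS,[("wrist",d["pixels"])],c[0],c[1],[yw]); print(round(d["p"],2),b,np.round(f,3))
    if d["p"]>.4: to(f[0],f[1],.12,90+np.degrees(f[2]))
```

```text
t 30.57 tcp [ 0.6514 -0.1385  0.2139] q [-0.0062  0.707   0.7072 -0.0027] j [-0.33  0.51  0.31  1.38  0.    1.24] F [ 0.3 -0.2  0.4] gap 0.0854
0.95 [235.5, 182.6, 57.8, 52.7] [ 0.665 -0.184  0.339  0.952]
0.95 [235.5, 182.6, 57.8, 52.7] [ 0.665 -0.184  0.346  0.952]
shift [-4.47  1.52  9.5 ] rot [ -0.6  -0.4 -19.9]
0.6 [229.9, 100.2, 68.8, 28.2] [ 0.661 -0.069  0.121  0.912]
0.6 [229.9, 100.2, 68.8, 28.2] [ 0.661 -0.069  0.121  0.915]
shift [7.03 1.1  9.55] rot [-0.6 -0.3 -7. ]
```

View pics/wt.png

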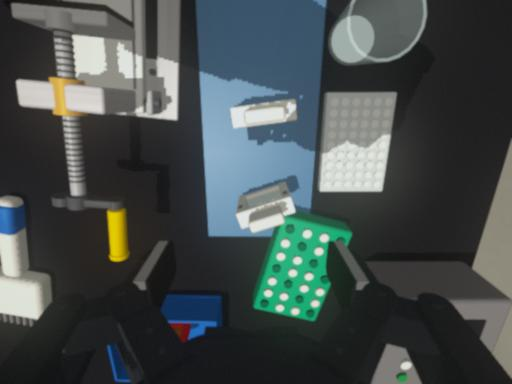

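Call:
send_rows(series=[-4.5,1.5,3,-0.6,-0.4,-7,0.75,-4.5,1.5,6,-0.6,-0.4,-14,0.75,-4.5,1.5,9.5,-0.6,-0.4,-19.9,0.75,-4.5,1.5,9.5,-0.6,-0.4,-19.9,0.75,-4.5,1.5,9.5,-0.6,-0.4,-19.9,0.75])

```text
clock: 31.08
tcp_pos: [0.6631, -0.1836, 0.1189]
orientation: [-0.002, 0.576, 0.817, -0.0]
wrist_force: [0.4, -0.7, 0.7]
finger_gap: 0.064
```

```bash
cat > cas.py <<'E'
from top import *
def look(x,y,yaw,zt=.062):
    best=None
    for d in silhouettes("wrist","cassette1"):
        f=fit(CAS,[("wrist",d["pixels"])],x,y,[yaw])
        if best is None or f[3]>best[3]: best=f
    print("fit",np.round(best,4)); to(best[0],best[1],zt,90+np.degrees(best[2]))
if __name__=="__main__": look(*map(float,sys.argv[1:4]))
E
python3 cas.py .665 -.184 .34
```

```text
t 31.08 tcp [ 0.6631 -0.1836  0.1189] q [-1.800e-03  5.764e-01  8.172e-01 -5.000e-04] j [-0.39  0.58  0.19  1.18 -0.    0.84] F [ 0.4 -0.7  0.7] gap 0.064
fit [ 0.6697 -0.1856  0.3382  0.942 ]
shift [-0.23  0.22  6.11] rot [0.2 0.2 0.3]
```

Call:
send_rows(series=[-0.2,0.3,3,0,0,0,0.75,-0.2,0.3,5.8,0,0,0,0.75,-0.2,0.3,5.8,0,0,0,0.75,-0.2,0.3,5.8,0,0,0,0,-0.2,0.3,5.8,0,0,0,0,-0.2,0.3,5.8,0,0,0,0,-0.2,0.3,5.8,0,0,0,0,-0.2,0.3,5.8,0,0,0,0], newtons=60)

```text
clock: 31.85
tcp_pos: [0.6713, -0.185, 0.0654]
orientation: [0.003, 0.575, 0.818, 0.001]
wrist_force: [-2.2, 0.0, 6.8]
finger_gap: 0.0393
```

Call:
send_rows(series=[0,0,-3,0,0,0,0,0,0,-6,0,0,0,0,0,0,-10,0,0,0,0,0,0,-14,0,0,0,0,0,0,-16,0,0,0,0,0,0,-16,0,0,0,0])

```text
clock: 32.35
tcp_pos: [0.6722, -0.1852, 0.2304]
orientation: [0.007, 0.575, 0.818, 0.002]
wrist_force: [0.5, 0.3, -0.8]
finger_gap: 0.039
```

Run:
```python
from h import *
st(); print(outB([0,.1525,0])); to(*outB([0,.1525,.22]),84.45)
```

```text
t 32.35 tcp [ 0.6722 -0.1852  0.2304] q [0.0069 0.5745 0.8185 0.0016] j [-0.38  0.55  0.41  1.41  0.    0.84] F [ 0.5  0.3 -0.8] gap 0.039
[0.49105414 0.1009846  0.        ]
shift [33.08 -7.32  0.65] rot [ 0.7  0.4 25.4]
```

Call:
send_rows(series=[33,-7.3,0.6,0.7,0.4,25.4,0,33,-7.3,0.6,0.7,0.4,25.4,0,33,-7.3,0.6,0.7,0.4,25.4,0,33,-7.3,0.6,0.7,0.4,25.4,0,33,-7.3,0.6,0.7,0.4,25.4,0,33,-7.3,0.6,0.7,0.4,25.4,0,33,-7.3,0.6,0.7,0.4,25.4,0,33,-7.3,0.6,0.7,0.4,25.4,0,33,-7.3,0.6,0.7,0.4,25.4,0,33,-7.3,0.6,0.7,0.4,25.4,0])

```text
clock: 33.18
tcp_pos: [0.4865, 0.1034, 0.2155]
orientation: [-0.006, 0.739, 0.674, -0.003]
wrist_force: [0.6, 0.7, -1.1]
finger_gap: 0.0388
```

```bash
cat > held.py <<'E'
from top import *
# cassette held at bottom height z; compare with TCP
def held(dz,yslot,gripz,tz):
    z=s["tcp_pos"][2]-dz; best=None
    for d in silhouettes("wrist","cassette1"):
        f=fit(CAS,[("wrist",d["pixels"])],s["tcp_pos"][0],s["tcp_pos"][1],[-.0969],z=z); print(d["p"],d["box"],np.round(f,4))
        if best is None or f[3]>best[3]: best=f
    cb=inB([best[0],best[1],0]); tb=inB(s["tcp_pos"]); print("cassette in base",cb.round(4),"tcp",tb.round(4),"yaw",best[2]+.0969)
    g=tb+np.array([0,yslot,0])-[0,cb[1],0]; g[0]-=cb[0]; print("tcp goal",g.round(4)); to(*outB([g[0],g[1],tz]),84.45)
held(float(sys.argv[1]),float(sys.argv[2]),0,float(sys.argv[3]))
E
python3 held.py .0654 .1525 .13
```

```text
t 33.18 tcp [0.4865 0.1034 0.2155] q [-0.0058  0.7389  0.6737 -0.0028] j [ 0.04  0.18 -0.17  1.23  0.01  1.71] F [ 0.6  0.7 -1.1] gap 0.0388
0.96 [192.1, 193.8, 112.2, 83.0] [ 0.4866  0.1041 -0.096   0.8461]
0.83 [360.1, 74.8, 95.7, 45.9] [ 0.4865  0.1034 -0.0969  0.    ]
0.23 [215.2, 92.2, 114.6, 239.5] [0.4958 0.1542 0.1766 0.3844]
cassette in base [-0.0048  0.1552  0.    ] tcp [-0.0047  0.1545  0.2155] yaw 0.0009275594393591963
tcp goal [1.000e-04 1.518e-01 2.155e-01]
shift [-0.11  0.32  8.56] rot [-0.6 -0.2  0.1]
```

Call:
send_rows(series=[-0.2,0.3,0,-0.6,-0.2,0,0,-0.2,0.3,0,-0.6,-0.2,0,0,-0.2,0.3,3,-0.6,-0.2,0,0,-0.2,0.3,6,-0.6,-0.2,0,0,-0.2,0.3,9,-0.6,-0.2,0,0,-0.2,0.3,11,-0.6,-0.2,0,0,-0.2,0.3,11,-0.6,-0.2,0,0,-0.2,0.3,11,-0.6,-0.2,0,0])

```text
clock: 33.95
tcp_pos: [0.4899, 0.0985, 0.105]
orientation: [-0.001, 0.741, 0.672, -0.001]
wrist_force: [0.4, -0.7, -1.3]
finger_gap: 0.0384
```

Run:
```python
from h import *
s=st(); print(inB(s["tcp_pos"])); to(*outB([0,.151,.102]),84.45)
```

```text
t 33.95 tcp [0.4899 0.0985 0.105 ] q [-0.0011  0.741   0.6715 -0.0013] j [ 0.04  0.25 -0.36  0.96  0.    1.71] F [ 0.4 -0.7 -1.3] gap 0.0384
[-0.00089402  0.14996162  0.10495168]
shift [0.1  0.09 0.29] rot [-0.2  0.  -0.1]
```

Call:
send_rows(series=[0.15,0.1,0.2,0,0,0,0,0.15,0.1,0.4,0,0,0,0,0.15,0.1,0.4,0,0,0,0,0.15,0.1,0.4,0,0,0,0])

```text
clock: 34.28
tcp_pos: [0.4928, 0.1001, 0.1027]
orientation: [0.001, 0.741, 0.672, 0.0]
wrist_force: [0.5, -5.8, 0.2]
finger_gap: 0.0387
```

Call:
send_rows(series=[0,0,0,0,0,0,0.7,0,0,0,0,0,0,0.7,0,0,-2,0,0,0,0.7,0,0,-6,0,0,0,0.7,0,0,-10,0,0,0,0.75,0,0,-11,0,0,0,0.75,0,0,-11,0,0,0,0.75])

```text
clock: 34.87
tcp_pos: [0.4939, 0.1017, 0.2159]
orientation: [0.002, 0.74, 0.672, 0.003]
wrist_force: [-0.1, 0.8, -1.0]
finger_gap: 0.0643
```

Run:
```python
from top import *
for d in silhouettes("wrist","cassette1"):
    f=fit(CAS,[("wrist",d["pixels"])],*outB([0,.152,0])[:2],[-.0969],z=.036); print(d["p"],d["box"],np.round(f,3),inb(f))
to(.661,-.069,.12,90+7)
```

```text
t 34.87 tcp [0.4939 0.1017 0.2159] q [0.0017 0.7402 0.6724 0.0031] j [ 0.04  0.18 -0.17  1.22  0.    1.71] F [-0.1  0.8 -1. ] gap 0.0643
0.91 [213.2, 174.5, 67.5, 25.4] [0.487 0.101 0.073 0.578] [-0.0045  0.1522  0.    ]
0.76 [343.3, 250.1, 71.7, 39.3] [ 0.491  0.1   -0.097  0.   ] [-0.     0.152  0.   ]
0.6 [350.5, 70.6, 89.7, 47.8] [ 0.491  0.1   -0.097  0.   ] [-0.     0.152  0.   ]
shift [-15.34  18.51   9.15] rot [ -0.   -0.1 -12.5]
```

Call:
send_rows(series=[-15.3,18.5,0,0,0,-12.5,0.75,-15.3,18.5,0,0,0,-12.5,0.75,-15.3,18.5,0,0,0,-12.5,0.75,-15.3,18.5,0,0,0,-12.5,0.75,-15.3,18.5,3,0,0,-12.5,0.75,-15.3,18.5,6,0,0,-12.5,0.75,-15.3,18.5,9,0,0,-12.5,0.75,-15.3,18.5,9,0,0,-12.5,0.75,-15.3,18.5,9,0,0,-12.5,0.75])

```text
clock: 35.72
tcp_pos: [0.6571, -0.0687, 0.1159]
orientation: [-0.005, 0.663, 0.748, -0.003]
wrist_force: [-0.5, 0.1, 0.5]
finger_gap: 0.0639
```

```bash
python3 cas.py .661 -.069 .12
```

```text
t 35.72 tcp [ 0.6571 -0.0687  0.1159] q [-0.0054  0.6632  0.7484 -0.0027] j [-0.23  0.54  0.11  1.15  0.    1.22] F [-0.5  0.1  0.5] gap 0.0639
fit [ 0.6649 -0.0698  0.1219  0.9654]
shift [-0.19  0.47  5.95] rot [-0.1 -0.1  0. ]
```

Call:
send_rows(series=[-0.2,0.5,3,0,0,0,0.75,-0.2,0.5,5.7,0,0,0,0.75,-0.2,0.5,5.7,0,0,0,0.75,-0.2,0.5,5.7,0,0,0,0,-0.2,0.5,5.7,0,0,0,0,-0.2,0.5,5.7,0,0,0,0,-0.2,0.5,5.7,0,0,0,0,-0.2,0.5,5.7,0,0,0,0])

```text
clock: 36.48
tcp_pos: [0.6671, -0.0706, 0.0674]
orientation: [0.001, 0.663, 0.749, 0.001]
wrist_force: [-2.5, 0.8, 6.2]
finger_gap: 0.039
```

Call:
send_rows(series=[0,0,-3,0,0,0,0,0,0,-6,0,0,0,0,0,0,-10,0,0,0,0,0,0,-14,0,0,0,0,0,0,-16,0,0,0,0,0,0,-16,0,0,0,0])

```text
clock: 36.98
tcp_pos: [0.669, -0.0712, 0.2324]
orientation: [0.005, 0.663, 0.749, 0.003]
wrist_force: [-0.0, 0.3, -2.2]
finger_gap: 0.039
```

Run:
```python
from h import *
st(); to(*outB([0,.1275,.22]),84.45)
```

```text
t 36.98 tcp [ 0.669  -0.0712  0.2324] q [0.0049 0.6628 0.7488 0.0026] j [-0.23  0.5   0.33  1.39 -0.    1.22] F [-0.   0.3 -2.2] gap 0.039
shift [ 16.82 -16.13   1.01] rot [ 0.6  0.2 12.5]
```

Call:
send_rows(series=[16.8,-16.1,1,0.6,0.2,12.5,0,16.8,-16.1,1,0.6,0.2,12.5,0,16.8,-16.1,1,0.6,0.2,12.5,0,16.8,-16.1,1,0.6,0.2,12.5,0,16.8,-16.1,1,0.6,0.2,12.5,0,16.8,-16.1,1,0.6,0.2,12.5,0,16.8,-16.1,1,0.6,0.2,12.5,0,16.8,-16.1,1,0.6,0.2,12.5,0])

```text
clock: 37.65
tcp_pos: [0.4846, 0.0775, 0.2146]
orientation: [-0.005, 0.74, 0.673, -0.003]
wrist_force: [0.3, -0.4, -2.3]
finger_gap: 0.0389
```

```bash
python3 held.py .0674 .1285 .105; cp pics/wt.png pics/h2.png
```

```text
t 37.65 tcp [0.4846 0.0775 0.2146] q [-0.0051  0.7397  0.673  -0.0032] j [-0.01  0.17 -0.19  1.23  0.    1.66] F [ 0.3 -0.4 -2.3] gap 0.0389
0.94 [221.4, 150.6, 71.4, 27.0] [ 0.4964  0.1271 -0.5799  0.2646]
0.74 [424.2, 225.3, 69.3, 79.3] [ 0.4846  0.0775 -0.0969  0.    ]
0.73 [364.5, 42.8, 96.5, 54.2] [ 0.4846  0.0775 -0.0969  0.    ]
0.58 [191.7, 187.5, 115.1, 89.6] [ 0.484   0.0797 -0.0644  0.8277]
cassette in base [-0.0049  0.1306  0.    ] tcp [-0.0041  0.1285  0.2146] yaw 0.032465785343990014
tcp goal [0.0008 0.1263 0.2146]
shift [-0.15  0.41 10.96] rot [-0.6 -0.1  0. ]
```

View pics/h2.png

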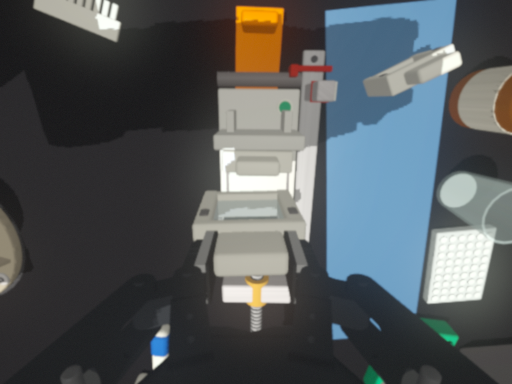

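Call:
send_rows(series=[-0.2,0.4,0,-0.6,-0.1,0,0,-0.2,0.4,0,-0.6,-0.1,0,0,-0.2,0.4,3,-0.6,-0.1,0,0,-0.2,0.4,6,-0.6,-0.1,0,0,-0.2,0.4,9,-0.6,-0.1,0,0,-0.2,0.4,10.8,-0.6,-0.1,0,0,-0.2,0.4,10.8,-0.6,-0.1,0,0,-0.2,0.4,10.8,-0.6,-0.1,0,0])

```text
clock: 38.42
tcp_pos: [0.488, 0.074, 0.1053]
orientation: [-0.002, 0.741, 0.672, -0.001]
wrist_force: [0.2, 0.7, -1.8]
finger_gap: 0.0389
```

Run:
```python
from h import *
s=st(); print(inB(s["tcp_pos"])); to(*outB([0,.126,.1035]),84.45)
```

```text
t 38.42 tcp [0.488  0.074  0.1053] q [-0.0016  0.7408  0.6717 -0.0012] j [-0.01  0.24 -0.38  0.96  0.    1.66] F [ 0.2  0.7 -1.8] gap 0.0389
[-0.00041567  0.1253276   0.10529132]
shift [0.07 0.04 0.18] rot [-0.2 -0.  -0.1]
```

Call:
send_rows(series=[0,0,0.2,0,0,0,0,0,0,0.3,0,0,0,0,0,0,0.3,0,0,0,0,0,0,0.3,0,0,0,0])

```text
clock: 38.75
tcp_pos: [0.4889, 0.0745, 0.104]
orientation: [-0.0, 0.74, 0.672, 0.0]
wrist_force: [-0.6, -0.0, -1.6]
finger_gap: 0.0391
```

Call:
send_rows(series=[0,0,0,0,0,0,0.7,0,0,0,0,0,0,0.7,0,0,-2,0,0,0,0.7,0,0,-6,0,0,0,0.7,0,0,-10,0,0,0,0.75,0,0,-11,0,0,0,0.75,0,0,-11,0,0,0,0.75])

```text
clock: 39.33
tcp_pos: [0.4913, 0.0746, 0.218]
orientation: [0.002, 0.74, 0.672, 0.003]
wrist_force: [0.6, 0.2, -0.2]
finger_gap: 0.0637
```

Run:
```python
from top import *
for d in silhouettes("wrist","cassette1"): print(round(d["p"],2),d["box"])
to(.666,.171,.215,90+14)
```

```text
t 39.33 tcp [0.4913 0.0746 0.218 ] q [0.0022 0.7403 0.6722 0.0029] j [-0.01  0.16 -0.18  1.22  0.    1.66] F [ 0.6  0.2 -0.2] gap 0.0637
0.96 [209.7, 148.0, 72.6, 24.0]
0.77 [352.6, 38.9, 93.6, 55.7]
0.69 [209.9, 170.1, 70.7, 29.2]
0.17 [203.1, 103.7, 89.8, 44.5]
shift [11.3  16.71 -0.12] rot [ -0.   -0.  -19.5]
```

Call:
send_rows(series=[11.3,16.7,0,0,0,-19.5,0.75,11.3,16.7,0,0,0,-19.5,0.75,11.3,16.7,0,0,0,-19.5,0.75,11.3,16.7,0,0,0,-19.5,0.75,11.3,16.7,3,0,0,-19.5,0.75,11.3,16.7,6,0,0,-19.5,0.75,11.3,16.7,8,0,0,-19.5,0.75,11.3,16.7,8,0,0,-19.5,0.75])

```text
clock: 40.1
tcp_pos: [0.661, 0.1708, 0.124]
orientation: [-0.006, 0.616, 0.788, -0.005]
wrist_force: [-0.7, -0.3, -0.7]
finger_gap: 0.0639
```

```bash
python3 cas.py .666 .171 .25
```

```text
t 40.1 tcp [0.661  0.1708 0.124 ] q [-0.0058  0.6156  0.788  -0.0053] j [0.14 0.58 0.2  1.2  0.   1.46] F [-0.7 -0.3 -0.7] gap 0.0639
fit [0.6686 0.1712 0.3728 0.9409]
shift [-0.09  0.54  6.88] rot [-0.4 -0.1 -7.4]
```

Call:
send_rows(series=[0,0.5,0,0,0,-7.1,0.75,0,0.5,3.5,0,0,-7.4,0.75,0,0.5,6.5,0,0,-7.4,0.75,0,0.5,6.5,0,0,-7.4,0.75,0,0.5,6.5,0,0,-7.4,0,0,0.5,6.5,0,0,-7.4,0,0,0.5,6.5,0,0,-7.4,0,0,0.5,6.5,0,0,-7.4,0,0,0.5,6.5,0,0,-7.4,0])

```text
clock: 40.95
tcp_pos: [0.6718, 0.1724, 0.0712]
orientation: [0.001, 0.564, 0.826, 0.001]
wrist_force: [-2.2, -0.9, 8.3]
finger_gap: 0.039
```

Call:
send_rows(series=[0,0,-3,0,0,0,0,0,0,-6,0,0,0,0,0,0,-10,0,0,0,0,0,0,-14,0,0,0,0,0,0,-16,0,0,0,0,0,0,-16,0,0,0,0])

```text
clock: 41.45
tcp_pos: [0.6732, 0.1726, 0.2361]
orientation: [0.004, 0.564, 0.826, 0.004]
wrist_force: [0.2, -0.5, -0.9]
finger_gap: 0.0389
```

Run:
```python
from h import *
st(); to(*outB([0,.1035,.222]),84.45)
```

```text
t 41.45 tcp [0.6732 0.1726 0.2361] q [0.0035 0.5637 0.826  0.0038] j [0.14 0.55 0.42 1.43 0.   1.33] F [ 0.2 -0.5 -0.9] gap 0.0389
shift [ -4.4  -21.81   1.2 ] rot [ 0.6 -0.1 26.9]
```

Call:
send_rows(series=[-4.4,-21.8,1,0.6,0,7,0,-4.4,-21.8,1,0.6,0,14,0,-4.4,-21.8,1,0.6,0,21,0,-4.4,-21.8,1,0.6,0,26.9,0,-4.4,-21.8,1,0.6,0,26.9,0,-4.4,-21.8,1,0.6,0,26.9,0,-4.4,-21.8,1,0.6,0,26.9,0,-4.4,-21.8,1,0.6,0,26.9,0])

```text
clock: 42.12
tcp_pos: [0.483, 0.0515, 0.2185]
orientation: [-0.004, 0.741, 0.672, -0.004]
wrist_force: [-0.5, 0.8, -1.3]
finger_gap: 0.0391
```

```bash
python3 held.py .0712 .1045 .11; cp pics/wt.png pics/h3.png
```

```text
t 42.12 tcp [0.483  0.0515 0.2185] q [-0.0036  0.7408  0.6717 -0.0043] j [-0.06  0.15 -0.19  1.24 -0.    1.61] F [-0.5  0.8 -1.3] gap 0.0391
0.86 [219.6, 120.2, 70.7, 26.0] [ 0.483   0.0515 -0.0969  0.    ]
0.79 [219.1, 146.0, 69.4, 28.9] [ 0.4921  0.1013 -0.7023  0.2906]
0.62 [191.8, 185.2, 115.3, 85.7] [ 0.4817  0.0562 -0.0901  0.8488]
cassette in base [-0.005  0.107  0.   ] tcp [-0.0032  0.1024  0.2185] yaw 0.006848933176502606
tcp goal [0.0017 0.0999 0.2185]
shift [-0.3   0.46 10.85] rot [-0.6  0.1  0. ]
```

Call:
send_rows(series=[-0.35,0.4,0,-0.6,0,0,0,-0.35,0.4,0,-0.6,0,0,0,-0.35,0.4,3,-0.6,0,0,0,-0.35,0.4,6,-0.6,0,0,0,-0.35,0.4,9,-0.6,0,0,0,-0.35,0.4,10.8,-0.6,0,0,0,-0.35,0.4,10.8,-0.6,0,0,0,-0.35,0.4,10.8,-0.6,0,0,0])

```text
clock: 42.88
tcp_pos: [0.4855, 0.0482, 0.1093]
orientation: [-0.001, 0.74, 0.672, -0.002]
wrist_force: [0.8, -1.0, -2.1]
finger_gap: 0.0386
```

Run:
```python
from h import *
s=st(); print(inB(s["tcp_pos"])); to(*outB([0,.0995,.107]),84.45)
```

```text
t 42.88 tcp [0.4855 0.0482 0.1093] q [-7.000e-04  7.402e-01  6.724e-01 -1.900e-03] j [-0.06  0.22 -0.38  0.97 -0.    1.6 ] F [ 0.8 -1.  -2.1] gap 0.0386
[-0.0004494   0.09938599  0.109264  ]
shift [0.01 0.05 0.23] rot [-0.2  0.1  0.1]
```

Call:
send_rows(series=[0,0,0.2,0,0,0,0,0,0,0.35,0,0,0,0,0,0,0.35,0,0,0,0,0,0,0.35,0,0,0,0])

```text
clock: 43.22
tcp_pos: [0.4864, 0.0478, 0.1075]
orientation: [0.001, 0.74, 0.672, -0.001]
wrist_force: [1.0, -0.4, -1.2]
finger_gap: 0.0389
```

Call:
send_rows(series=[0,0,0,0,0,0,0.7,0,0,0,0,0,0,0.7,0,0,-2,0,0,0,0.7,0,0,-6,0,0,0,0.7,0,0,-10,0,0,0,0.75,0,0,-11,0,0,0,0.75,0,0,-11,0,0,0,0.75])

```text
clock: 43.8
tcp_pos: [0.4888, 0.0478, 0.2214]
orientation: [0.003, 0.74, 0.672, 0.002]
wrist_force: [0.3, -0.7, 0.1]
finger_gap: 0.0642
```

Run:
```python
from top import *
cv2.imwrite("pics/h4.png",im)
for d in silhouettes("wrist","cassette1"): print(round(d["p"],2),d["box"])
to(*outB([.039,-.158,.17]),84.45)
```

```text
t 43.8 tcp [0.4888 0.0478 0.2214] q [0.0033 0.7404 0.6722 0.0019] j [-0.07  0.15 -0.19  1.22 -0.    1.6 ] F [ 0.3 -0.7  0.1] gap 0.0642
0.88 [213.7, 164.7, 69.6, 30.1]
0.78 [210.8, 140.2, 71.4, 29.1]
0.58 [210.8, 121.0, 71.0, 21.7]
0.41 [202.4, 26.9, 124.5, 303.8]
shift [-25.72   3.85   4.77] rot [0.  0.1 0. ]
```

View pics/h4.png

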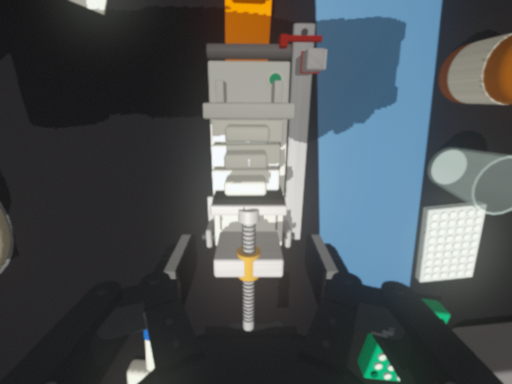

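All three stand side by side between the jaws. Back to the crank.

Call:
send_rows(series=[-25.7,3.9,0,0,0,0,0.6,-25.7,3.9,0,0,0,0,0.6,-25.7,3.9,0,0,0,0,0.6,-25.7,3.9,0,0,0,0,0.6,-25.7,3.9,0,0,0,0,0.6,-25.7,3.9,2,0,0,0,0.6,-25.7,3.9,4.8,0,0,0,0.6,-25.7,3.9,4.8,0,0,0,0.6,-25.7,3.9,4.8,0,0,0,0.6])

```text
clock: 44.65
tcp_pos: [0.4973, -0.2111, 0.1657]
orientation: [-0.004, 0.741, 0.671, -0.002]
wrist_force: [0.3, -0.0, -0.4]
finger_gap: 0.0513
```

Run:
```python
from top import *
print("expect",np.round(proj("wrist",[outB([.038,y,.095]) for y in(-.175,-.145,-.115)]),1).tolist())
i=im.astype(int); m=((i[...,2]>110)&(i[...,1]>i[...,2]*.6)&(i[...,0]<i[...,2]*.5)).astype(np.uint8)
k,l,stt,ce=cv2.connectedComponentsWithStats(m); print([(stt[j].tolist(),ce[j].round(1).tolist()) for j in range(1,k) if stt[j,4]>40])
to(*outB([.038,-.158,.076]),84.45)
```

```text
t 44.65 tcp [ 0.4973 -0.2111  0.1657] q [-0.0038  0.7411  0.6713 -0.0021] j [-0.55  0.28 -0.16  1.14 -0.    1.12] F [ 0.3 -0.  -0.4] gap 0.0513
expect [[253.7, 219.5], [253.9, 187.5], [254.0, 152.7]]
[([181, 0, 40, 12, 322], [199.9, 4.6]), ([242, 149, 24, 74, 1560], [254.0, 185.2])]
shift [-0.09  0.1   9.16] rot [-0.3 -0.  -0. ]
```

Call:
send_rows(series=[0,0.1,4,0,0,0,0.6,0,0.1,8,0,0,0,0.6,0,0.1,9,0,0,0,0.6,0,0.1,9,0,0,0,0,0,0.1,9,0,0,0,0,0,0.1,9,0,0,0,0,0,0.1,9,0,0,0,0,0,0.1,9,0,0,0,0], newtons=70)

```text
clock: 45.37
tcp_pos: [0.4999, -0.2115, 0.0815]
orientation: [-0.0, 0.74, 0.672, -0.002]
wrist_force: [-5.1, 1.1, 0.5]
finger_gap: 0.0156
```

Call:
send_rows(series=[0.13,-0.51,1.9,0,0,0,0,0.25,-1.9,3.29,0,0,0,0,0.38,-3.8,3.8,0,0,0,0,0.5,-5.7,3.29,0,0,0,0,0.63,-7.09,1.9,0,0,0,0,0.75,-7.6,0,0,0,0,0,0.88,-7.09,-1.9,0,0,0,0,1,-5.7,-3.29,0,0,0,0,1.13,-3.8,-3.8,0,0,0,0,1.25,-1.9,-3.29,0,0,0,0])

```text
clock: 46.2
tcp_pos: [0.4838, -0.1972, 0.1171]
orientation: [0.001, 0.741, 0.672, -0.0]
wrist_force: [-7.7, 2.7, -5.0]
finger_gap: 0.0155
```

Run:
```python
from h import *
s=st(); p=inB(s["tcp_pos"]); print(p,"F base",BB.inv().apply(s["wrist_force"]).round(1),"angle~",np.degrees(np.arctan2(p[0]-.001,p[2]-.0765)))
```

```text
t 46.2 tcp [ 0.4838 -0.1972  0.1171] q [ 1.400e-03  7.405e-01  6.721e-01 -4.000e-04] j [-0.54  0.27 -0.3   1.   -0.    1.13] F [-7.7  2.7 -5. ] gap 0.0155
[ 0.02161916 -0.14499846  0.11709063] F base [-7.9  2.  -5. ] angle~ 26.929578105155446
```

Call:
send_rows(series=[0.06,0.6,0.7,0,0,0,0,0.13,1.25,1.5,0,0,0,0,0.19,1.6,2.4,0,0,0,0,0.25,1.75,3.4,0,0,0,0,0.25,1.75,3.4,0,0,0,0])

```text
clock: 46.62
tcp_pos: [0.5002, -0.1962, 0.0765]
orientation: [-0.001, 0.74, 0.672, -0.001]
wrist_force: [0.6, 3.1, -3.5]
finger_gap: 0.015
```

```bash
cat > f.py <<'E'
from h import *
s=st(); p=inB(s["tcp_pos"]); a=np.arctan2(p[0]-.001,p[2]-.081); F=BB.inv().apply(s["wrist_force"])
print(p,"F base",F.round(1),"angle",np.degrees(a).round(1),"tangential",round(F[0]*np.cos(a)-F[2]*np.sin(a),1),"radial",round(F[0]*np.sin(a)+F[2]*np.cos(a),1))
E
python3 f.py
```

```text
t 46.62 tcp [ 0.5002 -0.1962  0.0765] q [-7.000e-04  7.404e-01  6.722e-01 -1.200e-03] j [-0.52  0.34 -0.31  0.92 -0.    1.14] F [ 0.6  3.1 -3.5] gap 0.015
[ 0.03785257 -0.14244385  0.07646441] F base [ 0.3  3.2 -3.5] angle 97.0 tangential 3.4 radial 0.7
```

Call:
send_rows(series=[0.03,-0.03,0.5,0,0,0,0,0.06,-0.13,0.98,0,0,0,0,0.09,-0.29,1.45,0,0,0,0,0.13,-0.51,1.9,0,0,0,0,0.13,-0.51,1.9,0,0,0,0])

```text
clock: 47.03
tcp_pos: [0.4924, -0.1943, 0.0586]
orientation: [-0.002, 0.741, 0.672, -0.003]
wrist_force: [-8.6, 4.3, 7.3]
finger_gap: 0.0157
```

```bash
python3 f.py
```

```text
t 47.03 tcp [ 0.4924 -0.1943  0.0586] q [-0.0021  0.7406  0.672  -0.0028] j [-0.53  0.35 -0.35  0.88 -0.    1.14] F [-8.6  4.3  7.3] gap 0.0157
[ 0.02989973 -0.14129806  0.05859842] F base [-8.9  3.4  7.3] angle 127.8 tangential -0.3 radial -11.5
```

Call:
send_rows(series=[0.03,-0.6,0.35,0,0,0,0,0.06,-1,0.65,0,0,0,0,0.1,-1.4,0.95,0,0,0,0,0.1,-1.4,0.95,0,0,0,0])

```text
clock: 47.37
tcp_pos: [0.4814, -0.1924, 0.0502]
orientation: [0.0, 0.74, 0.672, -0.001]
wrist_force: [-1.7, 4.8, 6.9]
finger_gap: 0.0153
```

```bash
python3 f.py
```

```text
t 47.37 tcp [ 0.4814 -0.1924  0.0502] q [ 2.000e-04  7.405e-01  6.721e-01 -7.000e-04] j [-0.53  0.33 -0.4   0.84 -0.    1.13] F [-1.7  4.8  6.9] gap 0.0153
[ 0.01876245 -0.14048197  0.05019709] F base [-2.2  4.6  6.9] angle 150.0 tangential -1.6 radial -7.1
```

Call:
send_rows(series=[0.1,-0.92,0.25,0,0,0,0,0.2,-1.9,0.35,0,0,0,0,0.2,-1.9,0.35,0,0,0,0])

```text
clock: 47.62
tcp_pos: [0.4628, -0.1893, 0.0464]
orientation: [0.001, 0.741, 0.672, -0.001]
wrist_force: [0.2, 1.1, 0.2]
finger_gap: 0.0157
```

```bash
python3 f.py
```

```text
t 47.62 tcp [ 0.4628 -0.1893  0.0464] q [ 0.0009  0.7406  0.6719 -0.001 ] j [-0.55  0.31 -0.45  0.81 -0.    1.12] F [0.2 1.1 0.2] gap 0.0157
[-2.88591054e-05 -1.39135970e-01  4.63703985e-02] F base [0.1 1.2 0.2] angle -178.3 tangential -0.1 radial -0.2
```

Call:
send_rows(series=[0.06,-0.98,-0.13,0,0,0,0,0.12,-1.9,-0.51,0,0,0,0,0.12,-1.9,-0.51,0,0,0,0])

```text
clock: 47.87
tcp_pos: [0.4453, -0.1868, 0.0511]
orientation: [0.002, 0.741, 0.672, -0.0]
wrist_force: [6.4, -0.9, -15.5]
finger_gap: 0.0156
```

```bash
python3 f.py
```

```text
t 47.87 tcp [ 0.4453 -0.1868  0.0511] q [ 1.600e-03  7.407e-01  6.718e-01 -4.000e-04] j [-0.56  0.27 -0.49  0.81 -0.    1.11] F [  6.4  -0.9 -15.5] gap 0.0156
[-0.01769598 -0.1383892   0.05106627] F base [  6.5  -0.3 -15.5] angle -148.0 tangential -13.7 radial 9.7
```

Call:
send_rows(series=[0,0,0,0,0,0,0,0,0,0,0,0,0,0,0,0,0,0,0,0,0])

```text
clock: 48.12
tcp_pos: [0.4459, -0.1869, 0.0507]
orientation: [0.001, 0.741, 0.672, -0.0]
wrist_force: [7.4, -0.1, -13.4]
finger_gap: 0.0156
```

```bash
python3 f.py
```

```text
t 48.12 tcp [ 0.4459 -0.1869  0.0507] q [ 1.300e-03  7.406e-01  6.720e-01 -5.000e-04] j [-0.56  0.27 -0.48  0.81 -0.    1.11] F [  7.4  -0.1 -13.4] gap 0.0156
[-0.01708429 -0.13837962  0.05065604] F base [  7.3   0.7 -13.4] angle -149.2 tangential -13.2 radial 7.8
```

Call:
send_rows(series=[0,-0.17,-0.1,0,0,0,0,0.02,-0.33,-0.22,0,0,0,0,0.02,-0.33,-0.22,0,0,0,0,0.02,-0.33,-0.22,0,0,0,0])

```text
clock: 48.45
tcp_pos: [0.4434, -0.1866, 0.0523]
orientation: [0.002, 0.741, 0.672, -0.0]
wrist_force: [10.9, -2.8, -20.4]
finger_gap: 0.0155
```

```bash
python3 f.py
```

```text
t 48.45 tcp [ 0.4434 -0.1866  0.0523] q [ 1.700e-03  7.406e-01  6.719e-01 -1.000e-04] j [-0.56  0.27 -0.49  0.81 -0.    1.1 ] F [ 10.9  -2.8 -20.4] gap 0.0155
[-0.01962184 -0.13830716  0.05226111] F base [ 11.1  -1.8 -20.4] angle -144.3 tangential -20.9 radial 10.1
```

Call:
send_rows(series=[0,0.3,0.2,0,0,0,0.5,0,0.3,0.2,0,0,0,0.5,0,0.3,0.2,0,0,0,0.5,0,0.3,-3,0,0,0,0.5,0,0.3,-7,0,0,0,0.5,0,0.3,-11,0,0,0,0.5,0,0.3,-15,0,0,0,0.5,0,0.3,-19,0,0,0,0.5,0,0.3,-20,0,0,0,0.5])

```text
clock: 49.2
tcp_pos: [0.4462, -0.187, 0.2605]
orientation: [0.005, 0.74, 0.672, -0.0]
wrist_force: [1.0, -0.7, 0.7]
finger_gap: 0.0429
```

Run:
```python
from h import *
st(); to(*outB([.0,.10,.30]),84.45)
```

```text
t 49.2 tcp [ 0.4462 -0.187   0.2605] q [ 5.000e-03  7.405e-01  6.721e-01 -2.000e-04] j [-0.56  0.12 -0.13  1.31 -0.    1.11] F [ 1.  -0.7  0.7] gap 0.0429
shift [23.82  1.71 -4.11] rot [0.4 0.4 0. ]
```

Call:
send_rows(series=[24,1.7,-4,0.4,0.4,0,0.5,24,1.7,-4,0.4,0.4,0,0.5,24,1.7,-4,0.4,0.4,0,0.5,24,1.7,-4,0.4,0.4,0,0.5,24,1.7,-4,0.4,0.4,0,0.5,24,1.7,-4,0.4,0.4,0,0.5,24,1.7,-4,0.4,0.4,0,0.5,24,1.7,-4,0.4,0.4,0,0.5])

```text
clock: 49.87
tcp_pos: [0.4845, 0.0535, 0.2933]
orientation: [-0.004, 0.739, 0.674, -0.001]
wrist_force: [0.1, -0.8, 0.8]
finger_gap: 0.043
```

Run:
```python
from top import *
cv2.imwrite("pics/fin_top.png",im)
for l in("cassette1","used","tub","wedge"): print(l,[(round(d["p"],2),d["box"]) for d in silhouettes("wrist",l)])
to(.5742,.291,.13,84.45)
```

```text
t 49.87 tcp [0.4845 0.0535 0.2933] q [-0.0044  0.739   0.6737 -0.001 ] j [-0.06  0.14 -0.03  1.41  0.    1.61] F [ 0.1 -0.8  0.8] gap 0.043
cassette1 [(0.93, [223.9, 120.7, 58.4, 17.4]), (0.82, [227.2, 153.0, 53.9, 19.8]), (0.7, [226.4, 137.6, 57.1, 19.5])]
used [(0.17, [226.7, 153.9, 54.0, 19.2])]
tub []
wedge [(0.62, [235.0, 6.2, 37.7, 68.6]), (0.56, [400.6, 190.4, 55.4, 76.2])]
shift [24.72  6.73 16.35] rot [-0.5 -0.3 -0.1]
```

Call:
send_rows(series=[24.7,6.7,0,0,0,0,1,24.7,6.7,0,0,0,0,1,24.7,6.7,0,0,0,0,1,24.7,6.7,0,0,0,0,1,24.7,6.7,4,0,0,0,1,24.7,6.7,8,0,0,0,1,24.7,6.7,12,0,0,0,1,24.7,6.7,16,0,0,0,1,24.7,6.7,16.4,0,0,0,1,24.7,6.7,16.4,0,0,0,1])

```text
clock: 50.95
tcp_pos: [0.5694, 0.2901, 0.1211]
orientation: [-0.007, 0.741, 0.672, -0.007]
wrist_force: [-0.9, -0.9, -0.5]
finger_gap: 0.0853
```

Call:
send_rows(series=[0,0,0,0,-7,0,1,0,0,0,0,-14,0,1,0,0,0,0,-21,0,1,0,0,1,0,-28,0,1,0,0,2,0,-35,0,1,0,0,3,0,-42,0,1,0,0,4,0,-49,0,1,0,0,4.6,0,-56,0,1,0,0,4.6,0,-60,0,1,0,0,4.6,0,-60,0,1])

```text
clock: 51.78
tcp_pos: [0.5712, 0.2915, 0.0728]
orientation: [0.331, 0.636, 0.585, -0.379]
wrist_force: [-0.5, -0.6, -5.5]
finger_gap: 0.0853
```

```bash
python3 lv.py
python3 - <<'E'
from h import *
a=cv2.resize(cv2.imread("pics/lv.png"),(400,320)); b=cv2.imread("pics/fin_top.png")[0:300,150:350]; b=cv2.resize(b,(400,600))
c=cv2.resize(read_camera("scene")[150:290,80:320],(400,233)); o=np.zeros((600,800,3),np.uint8); o[:320,:400]=a; o[:,400:]=b; o[330:563,:400]=c
cv2.imwrite("pics/final.png",o)
E
```

```text
off1 0.5055381090072615 pointer y 0.24417785068077932
t 51.78 tcp [0.5712 0.2915 0.0728] q [ 0.3313  0.636   0.5847 -0.3792] j [ 0.64  1.36  1.14  2.24 -0.69  2.63] F [-0.5 -0.6 -5.5] gap 0.0853
[0.58679246 0.45728148 0.07488516]
[[255.8 217.6]
 [247.6 219. ]
 [255.5 243.3]
 [256.1 216.4]
 [256.1 217.3]]
bar 214.33867276887872 220.41594827586206 centre 217.3773105223704
top rows 235 [198, 198, 198, 198, 198, 198, 198, 200, 211, 223, 199, 161, 150, 141, 134, 133]
[3, 3, 3, 3, 3, 3, 3, 3, 3, 3, 3, 3, 3, 3, 3, 4, 10, 40, 89, 112, 115, 122, 122, 78, 26, 7, 4, 3, 3, 3, 3, 3, 3, 3, 3, 3, 3, 3, 3, 3]
```

View pics/final.png

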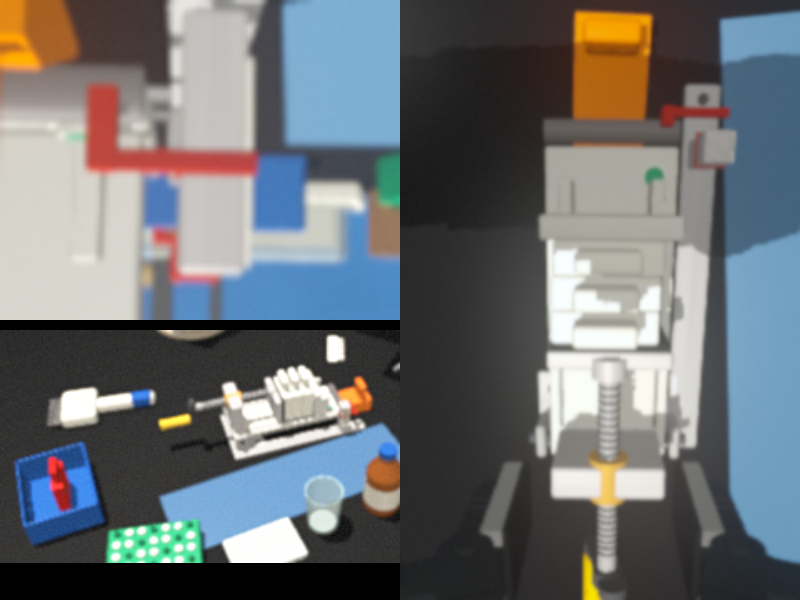

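Call:
send_rows(series=[-4,0,-2,0,7,0,1,-8,0,-4,0,14,0,1,-12,0,-4,0,21,0,1,-14,0,-4,0,28,0,1,-14,0,-4,0,35,0,1,-14,0,-4,0,40,0,1,-14,0,-4,0,40,0,1])

```text
clock: 52.47
tcp_pos: [0.5718, 0.2519, 0.2376]
orientation: [0.114, 0.733, 0.66, -0.119]
wrist_force: [-0.0, 0.1, 0.1]
finger_gap: 0.0854
```

Run:
```python
from h import *
st(); print(hand_in())
```

```text
t 52.47 tcp [0.5718 0.2519 0.2376] q [ 0.1138  0.7327  0.6604 -0.1186] j [ 0.42  0.57  0.42  1.58 -0.29  2.12] F [-0.   0.1  0.1] gap 0.0854
the job is handed in; nothing more can be done
None
```

The job is done and handed in at about 52 s of robot time; the hand-in reports no verdict.

- **Levelling:** I slid the orange wedge nearest the base under the low end before loading. It went about 1 mm too high at first, so I pulled it back about 5 mm.
- **Used cassette:** The red-framed cassette is in the blue tub.
- **Clamping:** Only three white cassettes were there. They stand face to face between the jaws, and I cranked the clamp to about 20 N at the handle (10 N counts as tight).

**Last checks:**
- **Pointer:** It measured about 0.2 mm above the mark after clamping. The pointer hides the line in that close view, so I worked out the line's place from the top of the post. The pointer views taken earlier, before the wedge was pulled back, disagreed by about 1 mm.
- **Pictures:** The last pictures showed the three cassettes upright against the jaw, the red one in the tub and the wedge still in place. The other things looked undisturbed where they showed in those views.
- **Force reading:** The wrist showed about -5 N for a moment in the last tilted look and read zero once the arm was clear. I took it for the arm stopping and did not look into it further.

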